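# Change the filter in the microscope light unit

### The job

The microscope's light unit is on: switch it off at its toggle, then take the wider of the two filter holders out of the stand and slide it fully home into the slot in the unit's sloping panel. With the holder in place and let go, flip the toggle back on; leave the narrow holder in its stand and the jar, dish and tube rack where they are.

Things in the scene. Friction and masses are not known exactly. Their poses are not given: they have to be found in the camera images.
- light_unit: White box fixed to the bench, 225 mm deep, 215 mm wide, 165 mm high at the back. Origin on the bench straight below the slot floor's centre; box spans y -65 to +150 mm. The side away from the robot is a flat panel that slopes 30 degrees, its high edge towards the robot, with a slot and a toggle beside it; nothing else stands on it.
- slot: Slot in the sloping panel. Origin: centre of the slot's floor, 85 mm above the bench. z points straight out, square to the panel, 30 degrees from vertical, leaning away from the robot; x points up the slope (to the robot), across the slot; y is level, along the slot, towards the toggle (robot's right). 11 mm wide (x), 76 mm long (y), 45 mm deep. Panel surface at z = 45 mm, x -90 to +90, y -65 to +150 mm.
- slot_mouth (a point): Centre of the slot's mouth, in the panel surface, 45 mm out from the slot's floor. The two long edges of the mouth are bevelled: 19 mm wide at the surface, narrowing to 11 mm at 6 mm depth.
- lamp_switch (a joint): Bat toggle, swings along the slot's y axis. +0.4 rad: leans towards the slot (-y), lamp on (at first). -0.4 rad: leans away from the slot (+y), lamp off. It springs away from the centre to either end stop; a sideways push of about 2.5 N near the tip moves it, and once past the centre it snaps over by itself.
- switch_pivot (a point): Pivot of the toggle, 2 mm above the panel surface: in the slot's axes x = 0, y = +105 mm, z = 47 mm.
- switch_tip (a point): Tip of the toggle's steel bat, 40 mm from the pivot. The bat is 8 mm thick with a 12 mm ball at its end, ball centre 34 mm from the pivot.
- wide_holder: Wider filter holder, to be moved: aluminium plate 8 mm thick (x); body 70 mm wide (y), 60 mm tall, with round window; on top a centred grip tab 34 mm wide, 30 mm tall, 8 mm thick. 90 mm tall in all, about 110 g. Origin: middle of its lower edge; z points up to the tab. Front and back alike. Stands upright in either of the stand's slots at first.
- narrow_holder: Narrower filter holder, to be left alone: the same kind of plate, 8 mm thick and 90 mm tall, but the body is 44 mm wide and the tab 16 mm wide. Origin and axes as for the wide one. Stands in the other slot of the stand.
- stand: Grey plastic stand fixed to the bench, 140 mm (x) by 96 mm (y), 38 mm high. Origin: centre of its underside. Two open-topped upright slots, 10.5 mm wide (x), 76 mm long (y), at x = -35 and +35 mm, floors 8 mm above the bench: a holder stands 30 mm deep and reaches 98 mm above the bench. Holders lift straight up.
- jar: White plastic jar, 56 mm across, 62 mm high, loose bystander. Origin: centre of its underside.
- dish: Clear flat round dish, 94 mm across, 16 mm high, loose bystander. Origin: centre of its underside.
- tube_rack: Green rack of red-capped tubes, 110 mm (x) by 60 mm (y), 92 mm high, loose bystander. Origin: centre of its underside.
There are look-alikes about, which are no part of the job. Leave any red look-alike of the wide_holder alone.

How it is judged:
On the way, in this order (a step that is already met when the one before it is completed fails the run):
1. the toggle is flipped off while the wide holder is still in its stand (value of joint lamp_switch below -0.3 rad and distance of wide_holder from where it was at the start of the episode below 0.02 m), for 0.2 s.
2. the wide holder is fully home in the slot and let go, the toggle still off (z of wide_holder in the frame of slot between -0.005 and 0.005 m and x of wide_holder in the frame of slot between -0.004 and 0.004 m and y of wide_holder in the frame of slot between -0.006 and 0.006 m and angle between the z axis of wide_holder and the z axis of slot, either way round below 0.1 rad and contact force between the fingers and wide_holder below 0.1 N and value of joint lamp_switch below -0.3 rad), for 0.2 s.
3. the toggle is flipped on again with the holder home (z of wide_holder in the frame of slot between -0.005 and 0.005 m and x of wide_holder in the frame of slot between -0.004 and 0.004 m and y of wide_holder in the frame of slot between -0.006 and 0.006 m and angle between the z axis of wide_holder and the z axis of slot, either way round below 0.1 rad and value of joint lamp_switch above 0.3 rad), for 0.2 s.
At the end, for the whole second after the job is handed in: Wide holder at rest in the light unit's slot: lower edge within 5 mm of the slot floor, within 4 mm across and 6 mm along the slot of its centre, leaning within 0.10 rad of the slot's axis. Toggle on (above 0.3 rad). Narrow holder, jar, dish and tube rack within 30 mm of their starts (all of step 3 and linear speed of wide_holder below 0.01 m/s and distance of each of narrow_holder, jar, dish, tube_rack from where it was at the start of the episode below 0.03 m); the robot touches nothing.
It fails at once if the narrow filter holder is moved by more than 30 mm (distance of narrow_holder from where it was at the start of the episode above 0.03 m).
It fails at once if the jar is moved by more than 30 mm (distance of jar from where it was at the start of the episode above 0.03 m).
It fails at once if the dish is moved by more than 30 mm (distance of dish from where it was at the start of the episode above 0.03 m).
It fails at once if the tube rack is moved by more than 30 mm (distance of tube_rack from where it was at the start of the episode above 0.03 m).
It also fails if it takes over 59 s, if anything falls off the work surface, if the arm or the gripper's body presses on something with over 40 N, if the wrist force passes 120 N, or if a joint passes its speed limit or range.

### The arm

A 7-joint arm with a two-finger parallel gripper is mounted at the origin on the work surface. World frame = base frame: x ahead of the robot, y to its left, z up, the work surface at z = 0. Lengths are in m, angles in rad, forces in N, time in s.
With the tool pointing down it reaches from about 0.4 to 0.875 m from the base axis. Payload 6.5 kg.
Tool frame: the origin (TCP) lies at the very end of the fingers, on their centre line; the grasp point (between the pads) lies 19 mm behind it; z points along the fingers, y is the direction in which the jaws open and shut (so a half turn about z gives the same grasp; the last joint's range is limited). The gripper opens to 85 mm and grips with 20 to 120 N. Pads are 22 mm wide; open, the fingers measure 114 mm over their backs; the gripper's body (76 mm by 85 mm) begins 54 mm behind the grasp point. The pads swing forward as they close: fully open they stand 13 mm farther back than shut.
Start: joints at [1.17, 0.536, -0.004, 1.538, 0.003, 1.067, -0.071], TCP at [0.214, -0.614, 0.205] pointing down, gripper open.
Joint ranges: [-2.7, 2.7], [-0.37, 2.16], [-1.27, 1.26], [0.24, 2.4], [-1.31, 4.45], [0.19, 1.91], [-2.76, 2.76]. Speed limits (rad/s): [2.39, 2.39, 3.14, 3.14, 3.14, 3.14, 3.14].

### API

Orientations are given as [roll, pitch, yaw] about the fixed x, y, z axes, in that order (R = Rz(yaw) Ry(pitch) Rx(roll)).
In Python, from cell import get_state, grab_frame, job_done, masks_of, pinpoint gives the robot as it stands.
- The arm moves only by the tool arm_command, never from a script. Its argument "rows" is one flat list of numbers, 7 for each row, row after row: the finger opening in cm, from 0 to 8.54, then the shift along the world's x, y, z in cm, then the turn, a rotation vector about the world's x, y, z in rad. In form: [jaw, x, y, z, ax, ay, az, jaw, x, y, z, ax, ay, az, ...]. A call has 1 to 5 rows; each row is the pose to reach, as a shift and turn from the pose measured when the call began; what a row does not reach only later rows make up. A row lasts 1/12 s, in which the tool goes at most 41.7 mm and 7.16 degrees, less where a joint would pass 70% of its speed; a pose out of reach is approached as far as the arm can. A call with a gripper value outside its range is refused whole. The fingers move at their own pace and stop on an object; "squeeze" is the grip in N (left out, the last holds). Time passes only in rows, so rows that repeat a pose let the fingers close. It gives the time, the measured TCP pose, the force and the opening at its end, in the units of the state.
- get_state(): the state, without advancing time (a new reading comes with each control period).
- grab_frame(name): name is "side" or "top"; returns a dict with "color" (420x560x3 uint8, red, green, blue), "fx", "fy", "cx", "cy" (pixels), "k1" (the pictures are not rectified: a ray, as slopes to the right and down, at radius r is drawn at 1 + k1 r^2 times it, then the intrinsics apply), "rvec" (rotation vector, rad) and "tvec" (3), from world to camera coordinates, as OpenCV has them. Camera axes: x right, y down, z forward; pixel columns grow to the right and rows downward; lengths in m; the calibration is good to about 2 mm. A picture is of the moment at which its call begins. There is no depth.
- job_done(): hands the job in, once; it reports no verdict.
Trained networks look in the newest picture that a camera, given by its name, has taken for a name from the list of things; names that differ only in an ending like _2 or _b are one class to them, and where a whole thing is asked for, a point or a joint stands for the part that bears it (a point fixed in the world has none). Each returns a list of dicts, best first, with "confidence" (0 to 1); they miss things now and then, are a little off and sometimes report something else, mostly with a low value. They report only what shows in the picture. A call takes as long as a camera call. They do not tell look-alikes from the thing itself.
- masks_of(camera, thing): "pixels" (420x560 bool, what is visible of it) and "extent" ([left, top, right, bottom] in pixels, round what is visible of it).
- pinpoint(camera, thing): "position" ([column, row] in pixels: a listed point, or the origin of a listed thing).
The state is a dict: "time": time; "joint_pos": joint angles; "joint_vel": joint speeds; "joint_efforts": joint torques, N m; "tool_pos": TCP position; "orientation": TCP orientation; "ft_force": force on the tool from outside, world axes, zero at the start; "ft_torque": the same for the moment, N m; "opening": opening from 0.0 (shut) to 1.0 (fully open).
Only numpy, scipy, OpenCV 4.12 (cv2) and the standard library are available. Lean on these libraries where they do the work, as an engineer would, in place of code of your own. Each camera call takes 0.05 s, during which the arm holds its last target.

## Working session

There is one attempt and no reset: what is moved stays moved. The work goes in short steps, Python scripts to look and compute and a tool call to move; the robot and the scene stay as the last step left them, time stands still between calls to the robot, and variables do not carry over. Pictures are saved under pics/ and viewed, and the job is handed in when it is done.

Besides the shell and the picture viewer there is one more tool, called as a command line: name --argument value ..., lists and objects as JSON in quotes. arm_command: Moves the arm, as the interface text tells. Its arguments: {"type":"object","properties":{"rows":{"type":"array"},"squeeze":{"type":"number"}},"required":["rows"]}

```bash
ls; mkdir -p pics; python3 - <<'E'
from cell import *
import cv2
print(get_state())
for n in("side","top"):
    f=grab_frame(n); cv2.imwrite(f"pics/{n}0.png",f["color"][:,:,::-1])
    print({k:v for k,v in f.items() if k!="color"})
    for t in("light_unit","slot","wide_holder","narrow_holder","stand","jar","dish","tube_rack","lamp_switch"):
        try:print(n,t,[(m["confidence"],m["extent"]) for m in masks_of(n,t)])
        except Exception as e:print(n,t,e)
    for t in("light_unit","slot","slot_mouth","switch_pivot","switch_tip","wide_holder","narrow_holder","stand","jar","dish","tube_rack"):
        try:print(n,t,[(m["confidence"],m["position"]) for m in pinpoint(n,t)])
        except Exception as e:print(n,t,e)
E
```

```text
pics
{'time': 0.0, 'joint_pos': array([ 1.16982043,  0.53717985, -0.00444226,  1.53885421,  0.00258968,
        1.06730861, -0.07122695]), 'joint_vel': array([ 0.00057679, -0.00155508,  0.00170767, -0.00018356, -0.00079838,
        0.00017213, -0.00064873]), 'joint_efforts': array([ 6.21344043e-05, -5.83413041e+01,  1.04893774e+00, -2.59103161e+01,
        1.24181781e-02,  9.54576099e-03,  1.05717913e-05]), 'tool_pos': array([ 0.21332598, -0.61328358,  0.20411161]), 'orientation': array([-3.13985233e+00,  1.17115013e-04,  3.34819082e-01]), 'ft_force': array([ 0.14473203, -0.65530707,  0.61857201]), 'ft_torque': array([ 0.00978539, -0.005279  , -0.00654793]), 'opening': 1.0005693387572834}
{'fx': 401.256230383363, 'fy': 401.256230383363, 'cx': 279.6858825320316, 'cy': 211.1474810147608, 'k1': -0.07821209913242759, 'rvec': array([ 0.85622936, -2.4512371 ,  1.16946823]), 'tvec': array([0.37610936, 0.30275351, 0.8999072 ])}
side light_unit [(0.92, [264.9, 159.8, 368.7, 241.6]), (0.16, [268.9, 154.6, 350.7, 218.2])]
side slot [(0.62, [260.9, 154.6, 350.5, 219.3]), (0.53, [181.5, 210.9, 22
[... 1713 characters left out ...]
sh [(0.92, [388.5, 211.7, 424.6, 247.2])]
top tube_rack [(0.64, [183.8, 127.4, 212.4, 176.5])]
top lamp_switch [(0.51, [352.3, 189.6, 361.2, 195.2]), (0.4, [137.0, 226.9, 170.6, 238.4])]
top light_unit [(0.72, [312.4, 203.6])]
top slot [(0.7, [312.3, 199.5])]
top slot_mouth [(0.89, [312.7, 189.4]), (0.45, [212.5, 244.0])]
top switch_pivot [(0.75, [362.9, 196.1])]
top switch_tip [(0.54, [353.0, 186.4])]
top wide_holder [(0.78, [127.1, 281.2]), (0.52, [155.9, 231.4])]
top narrow_holder [(0.69, [158.4, 201.9])]
top stand [(0.79, [158.2, 220.0]), (0.4, [312.3, 186.8])]
top jar [(0.56, [211.0, 246.3]), (0.25, [309.0, 203.5])]
top dish [(0.71, [407.3, 231.8])]
top tube_rack [(0.7, [197.1, 155.4])]
```

View pics/top0.png

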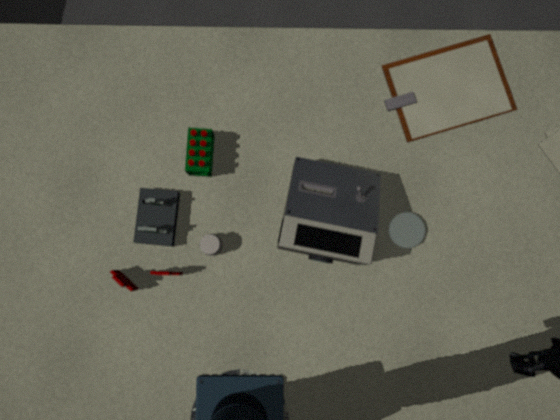

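View pics/side0.png

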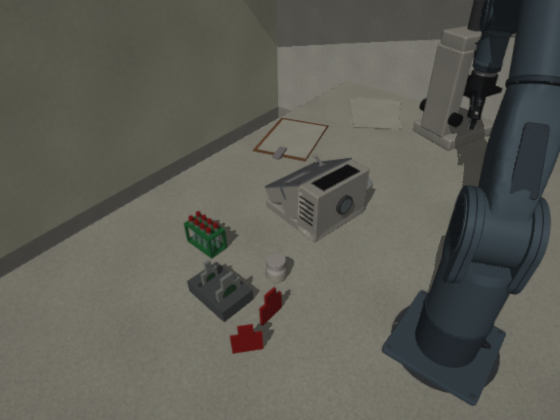

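```bash
python3 - <<'E'
import cv2,numpy as np
a=cv2.imread("pics/top0.png")[120:310,100:260];b=cv2.imread("pics/side0.png")[200:370,170:300]
a=cv2.resize(a,None,fx=3,fy=3,interpolation=cv2.INTER_CUBIC)[:570];b=cv2.resize(b,None,fx=3,fy=3,interpolation=cv2.INTER_CUBIC)
o=np.zeros((570,400+400,3),np.uint8)
a=cv2.resize(a,(400,475));b=cv2.resize(b,(390,510));o[:475,:400]=a;o[:510,400:790]=b
cv2.imwrite("pics/c1.png",o)
E
```

```text
(no output)
```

View pics/c1.png

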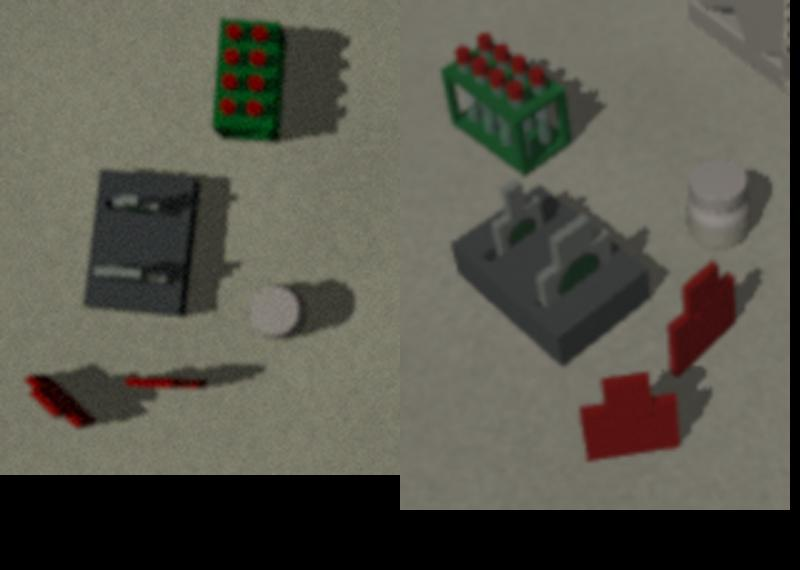

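The wide holder is one of several candidates:
- Grey plate near top (155,231) / side (229,290). This one sits in the stand's slot nearer the robot and has the wider body and tab, so it fits.
- Grey plate at top (158,203). It has the narrow tab, so it's the narrow holder.
- Red plates at top (124,281) and (167,273). These are look-alikes, which I'll leave alone.

Next I'll measure positions.

```bash
cat > h.py <<'E'
import numpy as np,cv2
from scipy.optimize import least_squares
from scipy.spatial.transform import Rotation as R
C={'side':dict(f=401.256230383363,cx=279.6858825320316,cy=211.1474810147608,k=-0.07821209913242759,rv=[0.85622936,-2.4512371,1.16946823],t=[0.37610936,0.30275351,0.8999072]),
'top':dict(f=503.7855917775039,cx=270.61615414017183,cy=211.0692453172583,k=0.01104631323349078,rv=[2.18122219,-2.16706778,0.13300254],t=[-0.07846734,0.52050965,1.254596])}
def proj(c,P):
    c=C[c];K=np.array([[c['f'],0,c['cx']],[0,c['f'],c['cy']],[0,0,1.]])
    p,_=cv2.projectPoints(np.atleast_2d(np.array(P,float)),np.array(c['rv'],float),np.array(c['t'],float),K,np.array([c['k'],0,0,0.]))
    return p[:,0]
def onz(c,px,z):
    d=C[c];K=np.array([[d['f'],0,d['cx']],[0,d['f'],d['cy']],[0,0,1.]])
    u=cv2.undistortPoints(np.array([[px]],float),K,np.array([d['k'],0,0,0.]))[0,0]
    Rm=R.from_rotvec(d['rv']).as_matrix();o=-Rm.T@d['t'];v=Rm.T@np.array([u[0],u[1],1]);s=(z-o[2])/v[2];return o+s*v
def tri(a,b):
    r=least_squares(lambda P:np.r_[proj('side',P)[0]-a,proj('top',P)[0]-b],[.6,0,.1]);return r.x,np.abs(r.fun).max()
E
python3 - <<'E'
from h import *
print('mouth',tri([296,178.4],[312.7,189.4]));print('slot',tri([297.3,193.1],[312.3,199.5]))
print('piv',tri([319.1,160.5],[362.9,196.1]));print('tip',tri([312.4,155.5],[353,186.4]))
print('wh',tri([229.5,302.6],[155.9,231.4]));print('nh',tri([208.6,288],[158.4,201.9]));print('stand',tri([221.1,292.7],[158.2,220]))
print('jar',tri([271.6,272.4],[211,246.3]),'rack',onz('top',[197.1,155.4],0),'dish',onz('top',[407.3,231.8],0))
for n,(y,x,h,w) in {'top':(145,265,135,175),'side':(145,250,100,130)}.items():
    a=cv2.imread(f"pics/{n}0.png")[y:y+h,x:x+w];cv2.imwrite(f"pics/u{n}.png",cv2.resize(a,None,fx=4.4 if n=='top' else 6,fy=4.4 if n=='top' else 6,interpolation=cv2.INTER_CUBIC))
y,x=185,125
a=cv2.imread("pics/top0.png")[y:y+70,x:x+65];cv2.imwrite("pics/st.png",cv2.resize(a,None,fx=8,fy=8,interpolation=cv2.INTER_CUBIC))
y,x=250,180
a=cv2.imread("pics/side0.png")[y:y+75,x:x+80];cv2.imwrite("pics/ss.png",cv2.resize(a,None,fx=8,fy=8,interpolation=cv2.INTER_CUBIC))
E
```

```text
mouth (array([ 0.56134107, -0.17386031,  0.12572856]), np.float64(0.985835548540706))
slot (array([ 0.54759218, -0.1753506 ,  0.07561877]), np.float64(1.3356398769360567))
piv (array([ 0.54812859, -0.28825991,  0.13725998]), np.float64(1.2618071424719801))
tip (array([ 0.56416401, -0.26246256,  0.16220949]), np.float64(0.6252541078812328))
wh (array([0.46810686, 0.21926393, 0.00169573]), np.float64(0.4042841313370218))
nh (array([ 0.54597585,  0.2165164 , -0.00269075]), np.float64(0.09413909433121148))
stand (array([0.49869734, 0.21374259, 0.01113629]), np.float64(0.48777925525979526))
jar (array([0.43637613, 0.08000046, 0.01361942]), np.float64(2.5965783750046967)) rack [0.66968029 0.11845535 0.        ] dish [ 0.47243235 -0.43138222  0.        ]
```

View pics/utop.png

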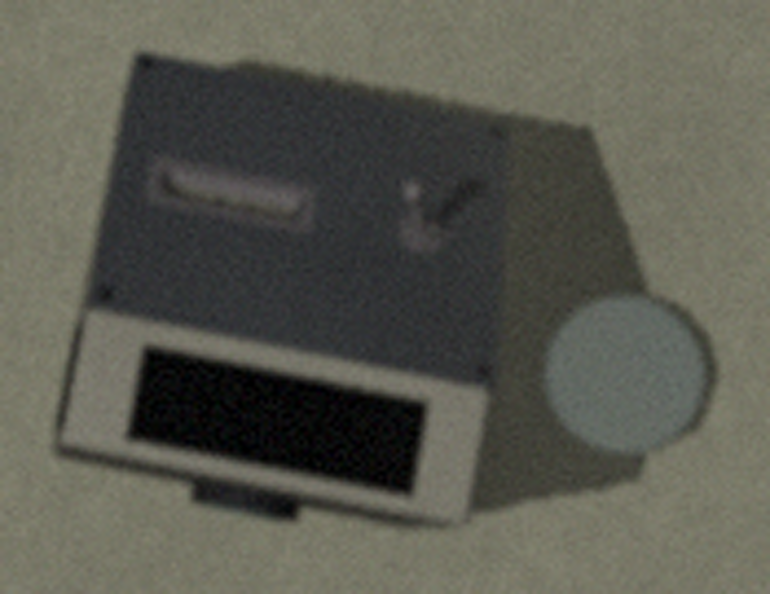

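View pics/uside.png

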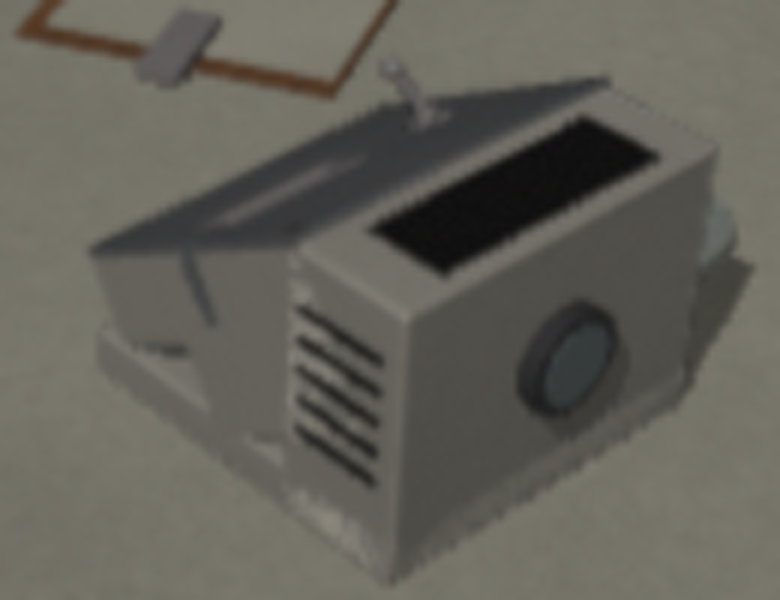

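View pics/st.png

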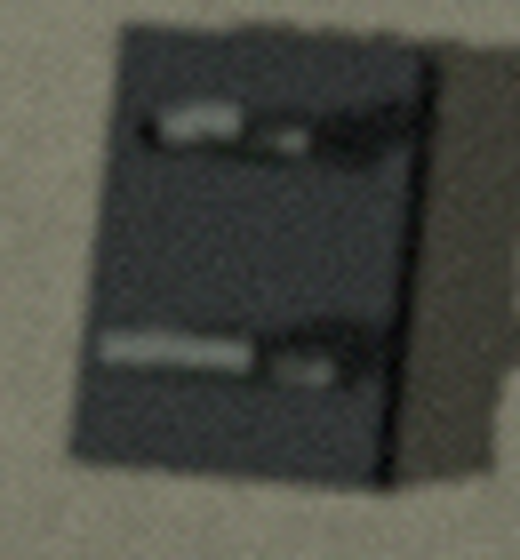

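View pics/ss.png

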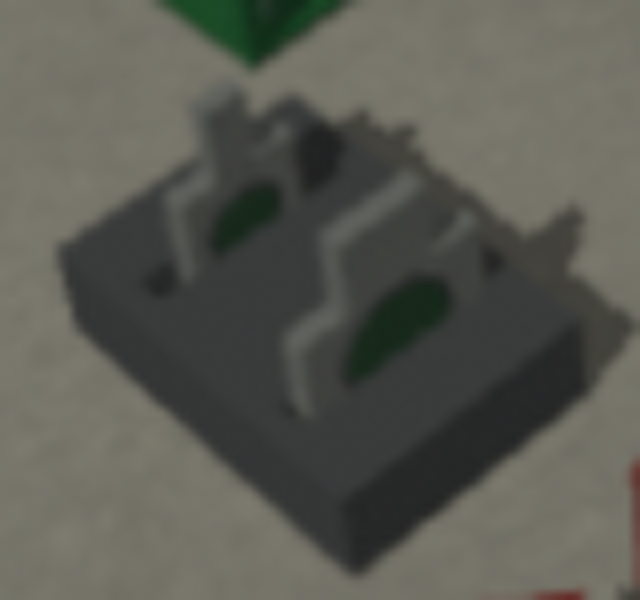

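```bash
cat >> h.py <<'E'
def cpx(n,o,s,pts): return np.array([[o[0]+(u+.5)/s-.5,o[1]+(v+.5)/s-.5] for u,v in pts])
def pose2(M,p):
    c,s=np.cos(p[2]),np.sin(p[2]);return np.array(M)@np.array([[c,s,0],[-s,c,0],[0,0,1]])+[p[0],p[1],0]
def fit(obs,p0):
    def f(p): return np.concatenate([(proj(c,pose2(M,p))-q).ravel() for c,M,q in obs])
    r=least_squares(f,p0,loss='soft_l1');return r.x,[np.round(proj(c,pose2(M,r.x))-q,1).tolist() for c,M,q in obs]
E
python3 - <<'E'
from h import *
def st(a,b,h):return [a*.07,b*.048,h]
T=.038
print('stand',fit([('top',[st(1,1,T),st(1,-1,T),st(-1,-1,T),st(-1,1,T)],cpx(0,(125,185),8,[(125,25),(415,45),(375,485),(72,458)])),
 ('side',[st(1,1,T),st(-1,1,T),st(-1,-1,T),st(1,1,0),st(-1,1,0),st(-1,-1,0)],cpx(0,(180,250),8,[(62,248),(345,505),(583,325),(78,325),(357,575),(585,390)]))],[.5,.21,0]))
lo,hi,bk,bt=[-.1004,.079],[.0554,.169],[.1246,.165],[.1246,0]
g=lambda e,y:[e[0],y,e[1]]
L,Rr=-.065,.15
# slot dark ends at mouth
sm=[[-.0225,-.038,.124],[-.0225,.038,.124]]
pv=[-.0225-.5*.002,.105,.124+.0017]
print('unit',fit([('top',[g(lo,L),g(lo,Rr),g(hi,L),g(hi,Rr),g(bk,L),g(bk,Rr)]+sm,cpx(0,(265,145),4.4,[(138,55),(505,128),(85,308),(492,385),(60,443),(465,522),(165,180),(302,208)])),
 ('side',[g(lo,L),g(hi,L),g(hi,Rr),g(bk,L),g(bk,Rr),g(bt,L),g(bt,Rr)],cpx(0,(250,145),6,[(92,250),(300,247),(607,78),(408,320),(718,150),(390,580),(683,400)]))],[.55,-.17,np.pi-.2]))
E
```

```text
stand (array([ 0.50425941,  0.21375906, -0.08315709]), [[[-0.3, -0.4], [1.4, 0.5], [0.3, 0.7], [-0.2, 0.7]], [[-0.9, 0.1], [-0.3, -0.8], [-0.2, -1.4], [-0.5, 0.3], [-0.2, 0.2], [0.3, 0.3]]])
unit (array([ 0.53965733, -0.17883512,  2.95326965]), [[[-1.0, -0.0], [0.9, 0.1], [0.7, 0.3], [1.5, 1.2], [0.5, -0.3], [2.0, 0.3], [-0.9, 1.4], [-0.6, 1.2]], [[-0.7, 0.3], [-0.9, -1.3], [0.2, 0.1], [-1.2, -0.9], [-0.7, -1.4], [-1.1, 1.2], [-1.5, 0.7]]])
```

```bash
cat >> h.py <<'E'
U=[0.53965733,-0.17883512,2.95326965]
def slotT(U=U):
    x=R.from_euler('z',U[2]).as_matrix()@np.array([np.cos(np.pi/6),0,.5]);y=np.array([-np.sin(U[2]),np.cos(U[2]),0]);z=np.cross(x,y)
    return np.array([U[0],U[1],.085]),np.c_[x,y,z]
def S(p,U=U): o,M=slotT(U);return o+M@np.array(p)/1000
E
python3 - <<'E'
from h import *
o,M=slotT();print(np.round(M,3))
pts=[[0,0,45],[0,38,45],[0,-38,45],[0,105,47],[0,105-34*np.sin(.4),47+34*np.cos(.4)]]
W=[S(p) for p in pts];print(np.round(W,4))
for n,o,s in(('top',(265,145),4.4),('side',(250,145),6)):
    a=cv2.imread(f'pics/u{n}.png')
    for w in W:
        q=(proj(n,w)[0]-o+.5)*s-.5;cv2.drawMarker(a,tuple(int(v) for v in q),(0,255,0),0,12,1)
    cv2.imwrite(f'pics/v{n}.png',a)
E
```

```text
[[-0.851 -0.187  0.491]
 [ 0.162 -0.982 -0.094]
 [ 0.5    0.     0.866]]
[[ 0.5618 -0.183   0.124 ]
 [ 0.5546 -0.2204  0.124 ]
 [ 0.5689 -0.1457  0.124 ]
 [ 0.5431 -0.2864  0.1257]
 [ 0.5609 -0.2763  0.1528]]
```

View pics/vtop.png

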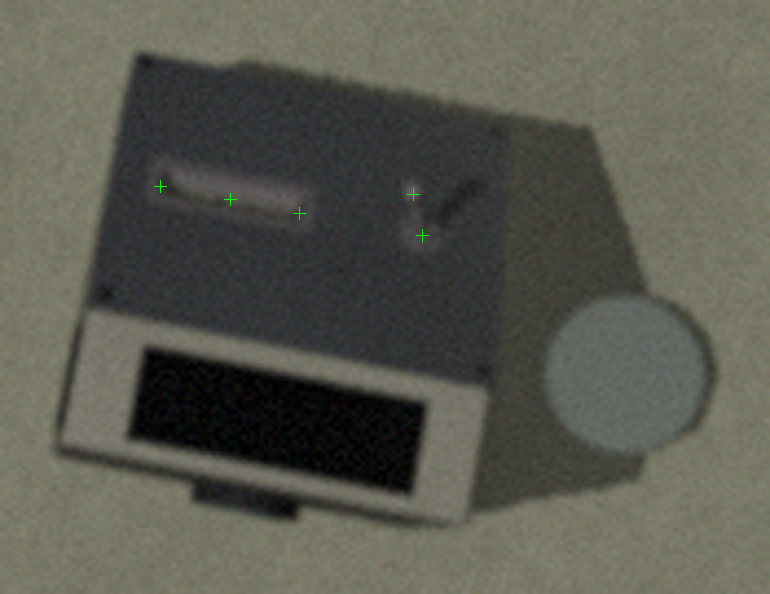

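View pics/vside.png

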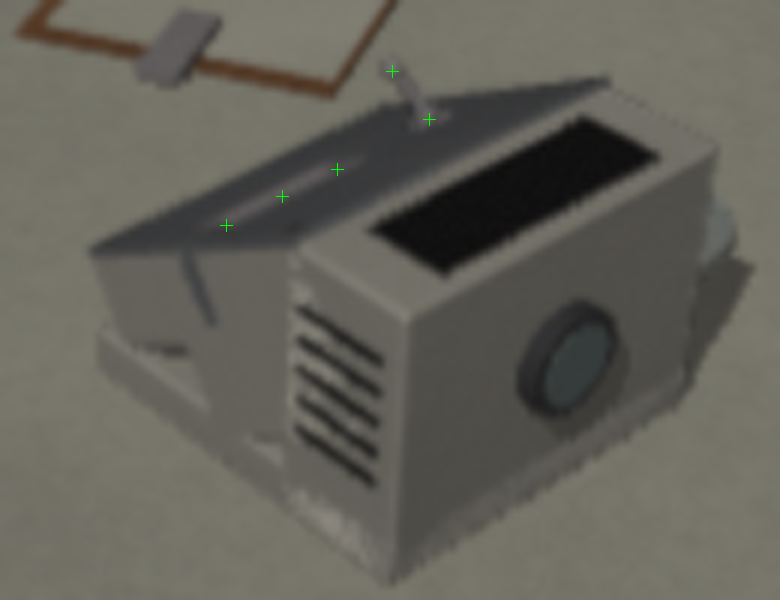

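arm_command --rows '[0,3,3,2,0,0,0.11,0,6,6,2,0,0,0.22,0,9,9,2,0,0,0.33,0,11.8,12.4,2,0,0,0.44,0,14.5,15,2,0,0,0.52]'

```text
time: 2.52
tool_pos: [0.3562, -0.4654, 0.2254]
orientation: [3.141, 0.0, 0.86]
ft_force: [0.3, -0.3, 0.5]
opening: 0.295
```

arm_command --rows '[0,3,3,0,0,0,0.11,0,6,6,0,0,0,0.22,0,9,9,0,0,0,0.33,0,11.8,12.4,0,0,0,0.44,0,14.5,15,0,0,0,0.52]'

```text
time: 2.93
tool_pos: [0.5005, -0.3152, 0.2256]
orientation: [3.141, 0.001, 1.385]
ft_force: [0.7, -0.4, -0.2]
opening: 0.002
```

arm_command --rows '[0,2.5,2.8,0,0,0,0,0,5,5.4,0,0,0,0,0,6.7,7.3,-2,0,0,0,0,6.7,7.3,-5,0,0,0,0,6.7,7.3,-8.2,0,0,0]'

```text
time: 3.35
tool_pos: [0.5702, -0.24, 0.144]
orientation: [3.137, 0.0, 1.389]
ft_force: [-0.6, -1.3, -1.0]
opening: -0.005
```

```bash
cat > look.py <<'E'
import sys,cv2,numpy as np
from cell import *
def look(tag,boxes):
    ims=[]
    for n,b in boxes.items():
        f=grab_frame(n)["color"][:,:,::-1].copy();cv2.imwrite(f"pics/{tag}_{n}.png",f)
        x0,y0,x1,y1=b;c=f[y0:y1,x0:x1];s=min(395/(x1-x0),590/(y1-y0));ims.append(cv2.resize(c,None,fx=s,fy=s,interpolation=cv2.INTER_CUBIC));print(n,'scale',s)
    H=max(i.shape[0] for i in ims);o=np.zeros((H,sum(i.shape[1] for i in ims)+5,3),np.uint8);x=0
    for i in ims:o[:i.shape[0],x:x+i.shape[1]]=i;x+=i.shape[1]+5
    cv2.imwrite(f"pics/{tag}.png",o)
E
python3 -c "
from look import *
look('a1',{'top':(275,140,395,270),'side':(230,80,390,250)})
print(get_state()['tool_pos'])"
```

```text
top scale 3.2916666666666665
side scale 2.46875
[ 0.56375049 -0.24074124  0.13873876]
```

View pics/a1.png

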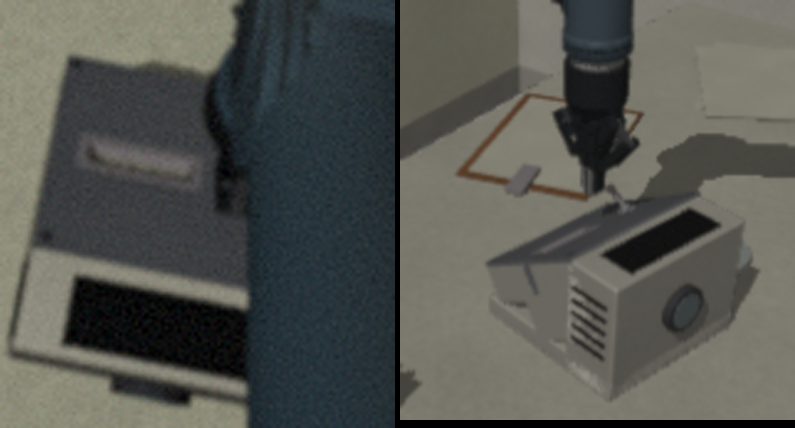

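arm_command --rows '[0,-0.15,-0.9,0.3,0,0,0,0,-0.3,-1.8,0.3,0,0,0,0,-0.5,-2.7,0.3,0,0,0,0,-0.7,-3.6,0.3,0,0,0,0,-0.75,-4.1,0.3,0,0,0]'

```text
time: 3.87
tool_pos: [0.556, -0.2851, 0.1432]
orientation: [-3.135, 0.001, 1.383]
ft_force: [0.5, 0.0, 0.5]
opening: -0.002
```

```bash
python3 -c "
from look import *
look('a2',{'top':(275,140,395,270),'side':(270,110,350,210)})
s=get_state();print(s['tool_pos'],s['ft_force'])"
```

```text
top scale 3.2916666666666665
side scale 4.9375
[ 0.55598286 -0.28410161  0.14247379] [ 0.11211922 -0.4505438   0.59061214]
```

View pics/a2.png

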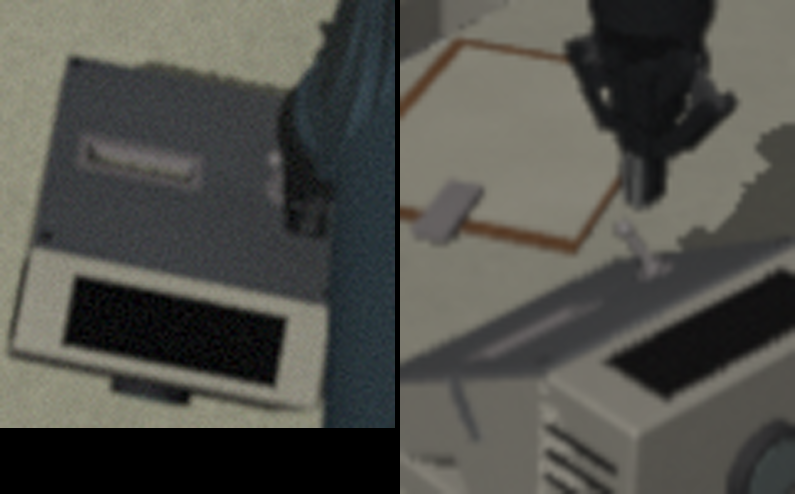

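```bash
python3 -c "
from h import *
t=np.array([.556,-.2845,.143]);o,M=slotT()
print(proj('side',t),proj('top',t),M.T@(t-o)*1000)
b=S([0,91.8,78.3]);print(proj('side',b),proj('top',b))
# mid: side tip 318.6,151.5
"
```

```text
[[317.70383934 158.71130848]] [[361.23878774 191.60059083]] [ -2.0343999  100.73713859  68.14719256]
[[315.06873436 156.57165974]] [[358.52048872 188.85176917]]
```

```bash
python3 -c "
import cv2
a=cv2.imread('pics/a2_top.png')[150:230,330:400];b=cv2.imread('pics/a2_side.png')[110:180,290:350]
cv2.imwrite('pics/z1.png',cv2.hconcat([cv2.resize(a,(400,457),interpolation=2),cv2.resize(b,(392,457),interpolation=2)]))"
```

```text
(no output)
```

View pics/z1.png

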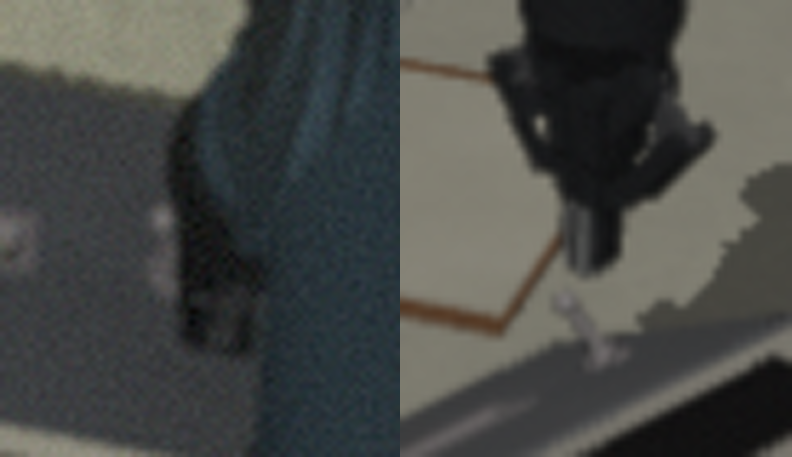

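```bash
python3 -c "
from h import *
print(tri([319.1,151.7],[367,208]))
print(tri([319.1,148],[367,208]))
from cell import *
s=get_state();print(s)
for n in('side','top'):
  for t in('switch_tip','switch_pivot'):
    print(n,t,pinpoint(n,t) if grab_frame(n) else 0)
"
```

```text
(array([ 0.52449684, -0.28365653,  0.17815678]), np.float64(7.579950514443738))
(array([ 0.52287816, -0.28051182,  0.19299704]), np.float64(7.765415722469243))
{'time': 3.9667, 'joint_pos': array([ 0.63346798,  0.59040872, -0.3324678 ,  1.63940324,  0.22589463,
        0.95763175,  0.03364558]), 'joint_vel': array([-0.02311943,  0.00035346, -0.02386737,  0.01634206, -0.0083917 ,
       -0.00299462, -0.0138424 ]), 'joint_efforts': array([ 2.33342461e-01, -5.80004132e+01, -4.15817589e+00, -2.36765563e+01,
        3.27488745e-02,  4.62345500e-02,  1.24551142e-01]), 'tool_pos': array([ 0.55598286, -0.28410161,  0.14247379]), 'orientation': array([-3.13365147e+00,  1.99315737e-04,  1.38324211e+00]), 'ft_force': array([ 0.11211922, -0.4505438 ,  0.59061214]), 'ft_torque': array([-0.01340422, -0.01477265, -0.01622819]), 'opening': -0.002221496776210132}
side switch_tip [{'position': [312.3, 153.8], 'confidence': 0.47}]
side switch_pivot [{'position': [320.8, 164.4], 'confidence': 0.62}]
top switch_tip []
top switch_pivot [{'position': [361.3, 196.6], 'confidence': 0.7}]
```

```bash
python3 -c "
from h import *
for z in(.139,.144,.15,.155,.16): print(z,proj('side',[.5645,-.2405,z]),proj('side',[.556,-.2842,z]),proj('side',[.2134,-.6133,z+.06]),proj('top',[.2134,-.6133,z+.06]))
d=C['side'];Rm=R.from_rotvec(d['rv']).as_matrix();print(-Rm.T@d['t'])
d=C['top'];Rm=R.from_rotvec(d['rv']).as_matrix();print(-Rm.T@d['t'])
import cv2
a=cv2.imread('pics/a1_side.png')[90:190,260:360];b=cv2.imread('pics/side0.png')[40:160,440:540];c=cv2.imread('pics/top0.png')[320:400,480:560]
cv2.imwrite('pics/z2.png',cv2.hconcat([cv2.resize(a,(400,400),interpolation=2),cv2.resize(b,(333,400),interpolation=2)]))
cv2.imwrite('pics/z3.png',cv2.resize(c,(480,480),interpolation=2))"
```

```text
0.139 [[307.27382021 164.80964036]] [[317.58590444 159.84431152]] [[465.64869299 136.563271  ]] [[520.93607532 346.49755874]]
0.144 [[307.3297042  163.42839527]] [[317.66558049 158.476647  ]] [[466.06703887 135.16374983]] [[522.12932479 346.8752465 ]]
0.15 [[307.39706239 161.76195785]] [[317.76160953 156.82679772]] [[466.57103024 133.47599216]] [[523.57589189 347.33312435]]
0.155 [[307.45344317 160.36575806]] [[317.84198339 155.44466727]] [[466.99267409 132.062546  ]] [[524.79377111 347.71862467]]
0.16 [[307.51005124 158.96269335]] [[317.9226765  154.05589819]] [[467.41582254 130.64271857]] [[526.02309927 348.10775675]]
[-0.03110089  0.63020844  0.80300745]
[ 0.38472725 -0.05522601  1.30385336]
```

View pics/z2.png

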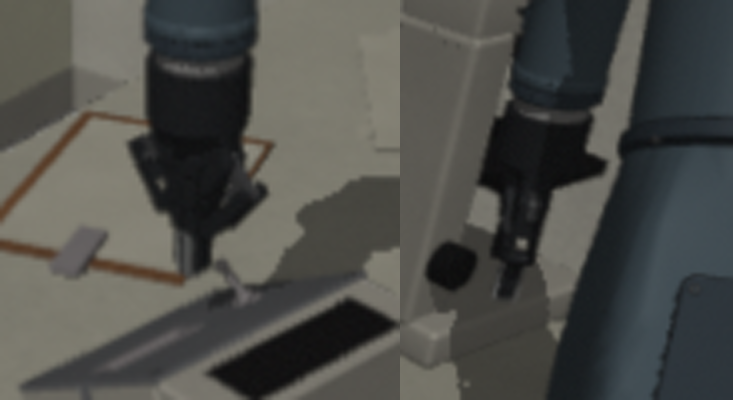

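View pics/z3.png

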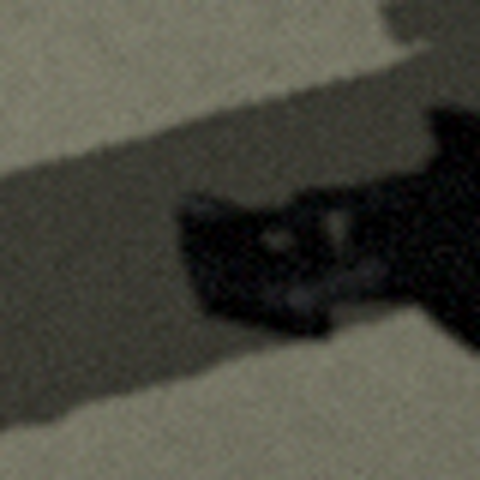

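```bash
python3 -c "
from h import *
for dz in(0,.02,.04,.06,.08):
  for dr in(-.05,-.03,0,.03): 
    p=[.556+dr*.98,-.284-.187*dr,.143+dz];print(dz,dr,proj('top',p)[0].round(1),proj('side',p)[0].round(1))
print(onz('side',[319.1,151.7],.143))
"
```

```text
0 -0.05 [357.3 212.5] [329.1 165.2]
0 -0.03 [358.8 204.1] [324.4 162.6]
0 0 [361.  191.6] [317.6 158.8]
0 0.03 [363.3 179.2] [311.  155.1]
0.02 -0.05 [358.9 211.6] [329.6 159.6]
0.02 -0.03 [360.5 203. ] [324.8 157. ]
0.02 0 [362.7 190.3] [317.9 153.2]
0.02 0.03 [365.  177.7] [311.2 149.6]
0.04 -0.05 [360.6 210.6] [330.  153.9]
0.04 -0.03 [362.2 202. ] [325.2 151.4]
0.04 0 [364.5 189. ] [318.3 147.6]
0.04 0.03 [366.8 176.2] [311.5 144. ]
0.06 -0.05 [362.4 209.6] [330.5 148.1]
0.06 -0.03 [364.  200.8] [325.6 145.6]
0.06 0 [366.3 187.7] [318.6 141.9]
0.06 0.03 [368.6 174.6] [311.7 138.3]
0.08 -0.05 [364.2 208.6] [330.9 142.1]
0.08 -0.03 [365.8 199.7] [326.1 139.6]
0.08 0 [368.2 186.3] [318.9 136. ]
0.08 0.03 [370.6 173. ] [312.  132.5]
[ 0.57689165 -0.32291409  0.143     ]
```

arm_command --rows '[0,0,0,2,0,0,0,0,0.5,2.2,2.5,0,0,0,0,0.9,4.4,2,0,0,0,0,0.9,4.4,0,0,0,0,0,0.9,4.4,-1.2,0,0,0]'

```text
time: 4.78
tool_pos: [0.5658, -0.2351, 0.129]
orientation: [-3.133, -0.002, 1.39]
ft_force: [-0.1, -0.0, -0.7]
opening: 0.001
```

arm_command --rows '[0,0,0,0,0,0,0,0,0,0,0,0,0,0]'

```text
time: 4.95
tool_pos: [0.5648, -0.2354, 0.1281]
orientation: [-3.13, -0.002, 1.39]
ft_force: [0.4, 0.8, 1.1]
opening: -0.003
```

```bash
python3 -c "
from look import *
look('a3',{'top':(320,150,390,220),'side':(280,110,350,180)})
s=get_state();print(s['tool_pos'],s['ft_force'])
from h import *
print(proj('side',s['tool_pos']),proj('top',s['tool_pos']))"
```

```text
top scale 5.642857142857143
side scale 5.642857142857143
[ 0.56594723 -0.23601893  0.12944464] [-1.23770562 -0.360253    0.37275087]
[[305.94195566 167.89079414]] [[339.57512712 188.09826203]]
```

View pics/a3.png

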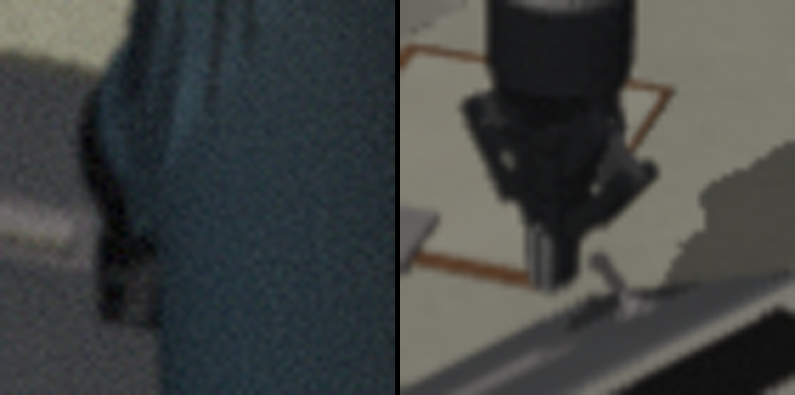

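arm_command --rows '[0,0,0,-0.4,0,0,0,0,0,0,-0.8,0,0,0,0,0,0,-0.8,0,0,0]'

```text
time: 5.3
tool_pos: [0.5655, -0.2364, 0.1209]
orientation: [-3.132, -0.001, 1.388]
ft_force: [-0.1, -0.3, -0.8]
opening: 0.003
```

arm_command --rows '[0,-0.2,-0.9,0,0,0,0,0,-0.35,-1.8,0,0,0,0,0,-0.55,-2.7,0,0,0,0,0,-0.7,-3.6,0,0,0,0,0,-0.85,-4.4,0,0,0,0]'

```text
time: 5.72
tool_pos: [0.5566, -0.2823, 0.1211]
orientation: [-3.132, -0.001, 1.387]
ft_force: [-0.7, 0.1, -0.1]
opening: -0.0
```

```bash
python3 -c "
from look import *
look('a4',{'top':(320,150,390,220),'side':(280,110,350,180)})
s=get_state();print(s['tool_pos'],s['ft_force'])"
```

```text
top scale 5.642857142857143
side scale 5.642857142857143
[ 0.55573175 -0.28361479  0.12068748] [ 0.01267283 -0.44575228  0.25615287]
```

View pics/a4.png

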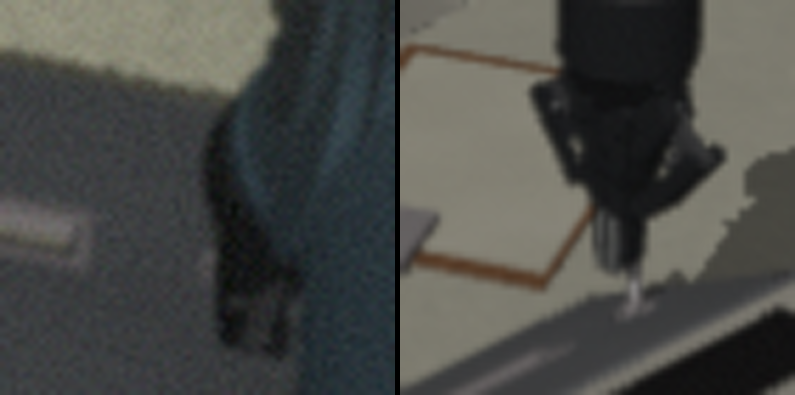

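arm_command --rows '[0,0.3,1,1,0,0,0,0,0.6,3,4,0,0,0,0,1,6,7,0,0,0,0,1,9,9,0,0,0,0,1,12,9,0,0,0]'

```text
time: 6.23
tool_pos: [0.5691, -0.1614, 0.2164]
orientation: [-3.14, 0.0, 1.385]
ft_force: [1.4, 0.0, -0.4]
opening: 0.003
```

```bash
python3 -c "
from look import *
look('a5',{'top':(260,140,390,270),'side':(260,80,350,180)})
s=get_state();print(s['tool_pos'],s['ft_force'])
from h import *
for q in(.4,0,-.4):
  b=S([0,105-34*np.sin(q),47+34*np.cos(q)]);print(q,proj('side',b),proj('top',b))
print(proj('side',s['tool_pos']),proj('top',s['tool_pos']))"
```

```text
top scale 3.0384615384615383
side scale 4.388888888888889
[ 0.56738433 -0.15534643  0.21311988] [ 0.32580186  1.21488148 -0.18838121]
0.4 [[315.05789537 156.57119926]] [[358.50516039 188.84414297]]
0 [[317.81490224 154.3204734 ]] [[364.42881043 189.23537136]]
-0.4 [[321.06916583 153.70415861]] [[369.74857451 191.05227523]]
[[289.87810204 154.95389745]] [[308.67867555 181.38136563]]
```

View pics/a5.png

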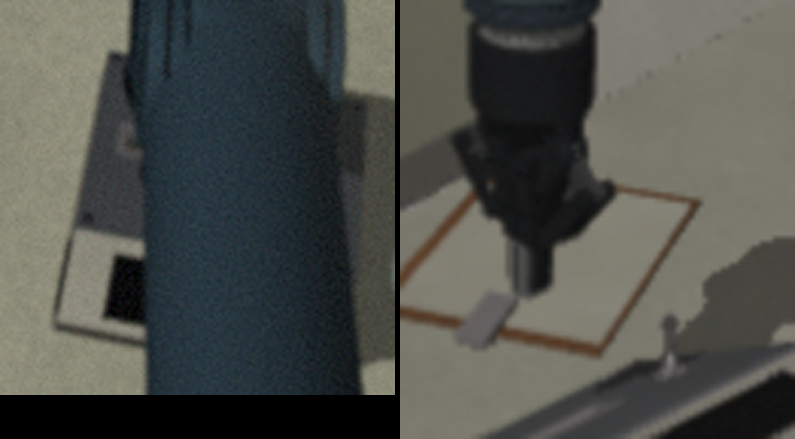

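```bash
python3 -c "
from h import *
for p in([137.5,228.2],[156.5,229]): print(onz('top',p,.098))
for p in([220.8,279.6],[232.6,272.4]): print(onz('side',p,.098))
y=-.0832
sp=pose2([[-.035,0,.008],[-.035,.017,.098],[-.035,-.017,.098],[.035,0,.008]],[.50426,.21376,y]);print(sp)
print(proj('top',sp),proj('side',sp))
"
```

```text
[0.47010487 0.2435181  0.098     ]
[0.4684903  0.19832946 0.098     ]
[0.46988851 0.23270258 0.098     ]
[0.46403698 0.19925192 0.098     ]
[[0.46938107 0.21666864 0.008     ]
 [0.47079384 0.23360984 0.098     ]
 [0.4679683  0.19972745 0.098     ]
 [0.53913893 0.21085136 0.008     ]]
[[156.66660473 231.08735751]
 [141.68289727 227.93943118]
 [155.90542872 229.21431217]
 [159.73564728 204.1068998 ]] [[229.22768158 300.0422184 ]
 [220.24713739 279.64673808]
 [231.26201041 271.74795092]
 [211.42127256 285.23402637]]
```

arm_command --rows '[5,-1,3.6,1,0,0,0.02,5,-2,7.4,1,0,0,0.04,5,-3,11.3,1,0,0,0.06,5,-4,15.2,1,0,0,0.08,5,-5,19,1,0,0,0.1]'

```text
time: 6.75
tool_pos: [0.5162, 0.0371, 0.2236]
orientation: [-3.135, -0.003, 1.496]
ft_force: [0.6, 0.3, -0.5]
opening: 0.583
```

arm_command --rows '[5,-1,3.6,0,0,0,0,5,-2,7.4,0,0,0,0,5,-3,11.3,0,0,0,0,5,-4,15,0,0,0,0,5,-4.8,17,0,0,0,0]'

```text
time: 7.17
tool_pos: [0.4661, 0.2124, 0.2243]
orientation: [-3.135, -0.005, 1.502]
ft_force: [0.3, 0.4, 0.3]
opening: 0.584
```

```bash
python3 -c "
from look import *
look('b1',{'top':(100,160,240,290),'side':(170,180,290,330)})
s=get_state();print(s['tool_pos'],s['orientation'],s['opening'])
from h import *
print(proj('side',s['tool_pos']),proj('top',s['tool_pos']))"
```

```text
top scale 2.8214285714285716
side scale 3.2916666666666665
[0.46563393 0.21231001 0.22415479] [-3.13398109 -0.0048497   1.50484852] 0.5854703006535
[[222.98381513 235.54069824]] [[137.54911234 226.11746602]]
```

View pics/b1.png

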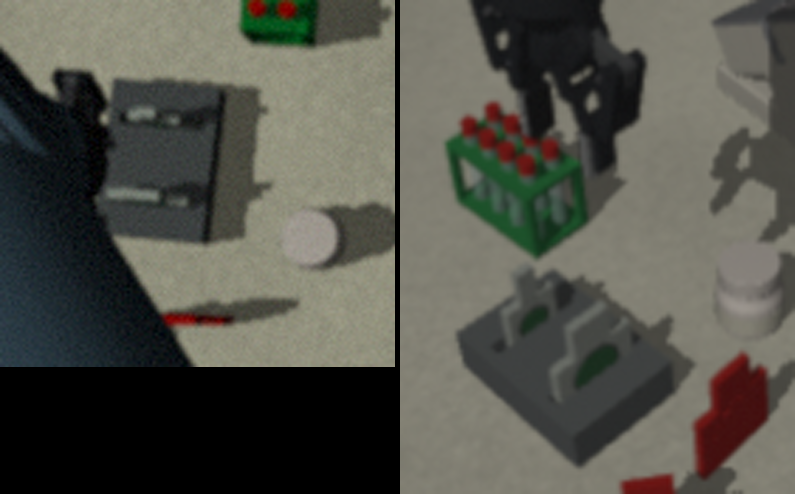

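```bash
python3 -c "
from h import *
for z in(.224,.234,.244,.254): print(proj('side',[.466,.2123,z]),proj('side',[.466-.027,.2123,z]),proj('side',[.466+.027,.2123,z]))
import cv2
b=cv2.imread('pics/b1_side.png')[185:255,180:260]
cv2.imwrite('pics/z4.png',cv2.resize(b,(640,560),interpolation=2))"
```

```text
[[222.87323302 235.52031486]] [[231.93336314 240.86186629]] [[214.10061277 230.34227483]]
[[222.41683662 232.04567631]] [[231.53665653 237.37199271]] [[213.58892888 226.88417008]]
[[221.95434589 228.5190317 ]] [[231.13452163 233.82881743]] [[213.070575   223.37533732]]
[[221.48565684 224.93933853]] [[230.72686257 230.23124528]] [[212.54544122 219.81478455]]
```

View pics/z4.png

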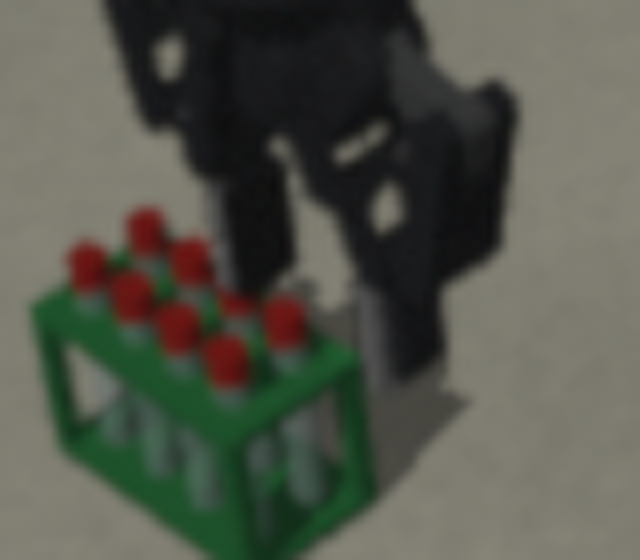

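arm_command --rows '[5,0.3,0.4,-4,0,0,-0.015,5,0.3,0.4,-8,0,0,-0.015,5,0.3,0.4,-12,0,0,-0.015,5,0.3,0.4,-13.4,0,0,-0.015,5,0.3,0.4,-13.4,0,0,-0.015]'

```text
time: 7.68
tool_pos: [0.4659, 0.2138, 0.0866]
orientation: [-3.128, -0.0, 1.489]
ft_force: [0.0, -0.5, -0.4]
opening: 0.584
```

```bash
python3 -c "
from look import *
look('b2',{'top':(100,160,240,290),'side':(185,220,265,320)})
s=get_state();print(s['tool_pos'],s['orientation'],s['opening'])
from h import *
print(proj('side',s['tool_pos']),proj('top',s['tool_pos']))"
```

```text
top scale 2.8214285714285716
side scale 4.9375
[0.46892089 0.21589922 0.09051556] [-3.13373323 -0.00438949  1.48928055] 0.589406767409124
[[226.47425154 277.70413371]] [[149.81040369 228.99316224]]
```

View pics/b2.png

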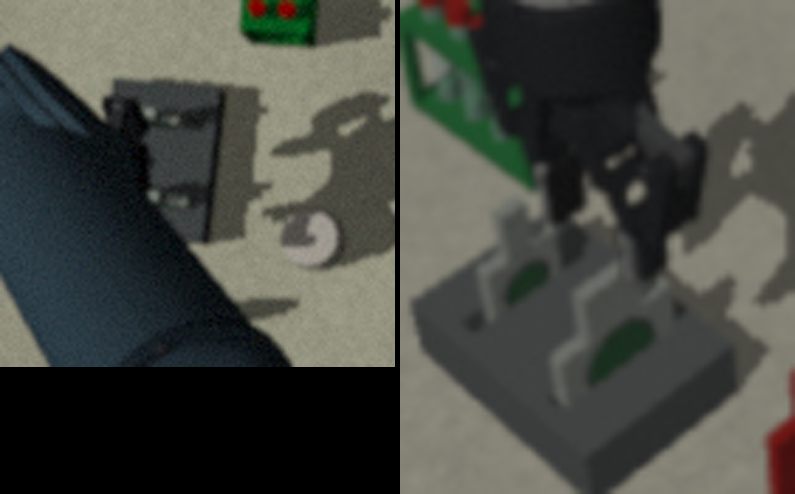

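arm_command --rows '[5,0,0.1,-1.5,0,0,0,5,0,0.1,-3,0,0,0,5,0,0.1,-4.2,0,0,0,5,0,0.1,-4.2,0,0,0]'

```text
time: 8.12
tool_pos: [0.4689, 0.2163, 0.0481]
orientation: [-3.133, -0.004, 1.489]
ft_force: [-0.0, -0.1, -0.5]
opening: 0.586
```

```bash
python3 -c "
from look import *
look('b3',{'side':(185,220,265,320)})
s=get_state();print(s['tool_pos'],s['orientation'],s['ft_force'])"
```

```text
side scale 4.9375
[0.46917084 0.21669263 0.04888015] [-3.1338552  -0.00412709  1.48900444] [0.23794292 0.13897304 0.38868738]
```

View pics/b3.png

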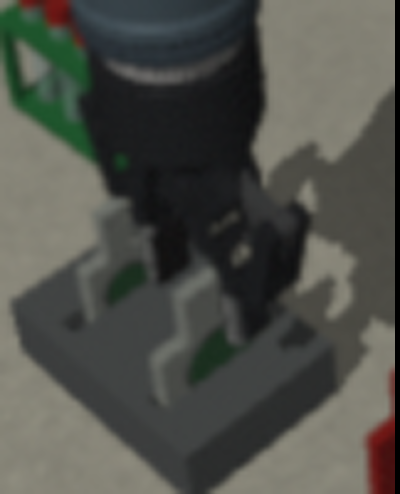

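arm_command --rows '[0,0,0,0,0,0,0,0,0,0,0,0,0,0,0,0,0,0,0,0,0,0,0,0,0,0,0,0,0,0,0,0,0,0,0]' --squeeze 50

```text
time: 8.58
tool_pos: [0.4694, 0.217, 0.0498]
orientation: [-3.134, -0.004, 1.489]
ft_force: [-1.6, -0.3, 6.9]
opening: 0.078
```

arm_command --rows '[0,0,0,0,0,0,0,0,0,0,0,0,0,0]'

```text
time: 8.75
tool_pos: [0.4695, 0.2171, 0.0501]
orientation: [-3.135, -0.005, 1.489]
ft_force: [0.5, 0.6, -1.6]
opening: 0.081
```

```bash
python3 -c "
from look import *
look('b4',{'side':(185,220,265,320)})
s=get_state();print(s['tool_pos'],s['orientation'],s['ft_force'],s['opening'])"
```

```text
side scale 4.9375
[0.46946275 0.21704883 0.04997141] [-3.13480963 -0.00452949  1.48915866] [-0.19790817  1.09201988 -0.53690878] 0.08062008230133651
```

View pics/b4.png

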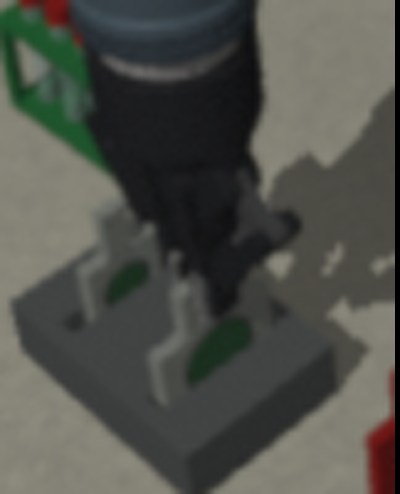

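arm_command --rows '[0,0,0,1.5,0,0,0,0,0,0,4,0,0,0,0,0,0,7.5,0,0,0,0,0,0,11.5,0,0,0,0,0,0,15,0,0,0]'

```text
time: 9.22
tool_pos: [0.4692, 0.217, 0.2019]
orientation: [-3.135, -0.005, 1.489]
ft_force: [1.2, 0.1, -1.1]
opening: 0.082
```

arm_command --rows '[0,0,0,1,0,0,0,0,0,0,1,0,0,0]'

```text
time: 9.38
tool_pos: [0.4713, 0.2181, 0.2152]
orientation: [-3.141, -0.008, 1.489]
ft_force: [-0.5, -0.9, -1.4]
opening: 0.077
```

```bash
python3 -c "
from look import *
look('b5',{'top':(90,160,240,290),'side':(175,150,275,320)})
s=get_state();print(s['tool_pos'],s['orientation'],s['ft_force'],s['opening'])"
```

```text
top scale 2.6333333333333333
side scale 3.4705882352941178
[0.46891089 0.21654902 0.21119072] [-3.1343506  -0.00409071  1.48913882] [-0.31977656 -0.30131677 -0.76708911] 0.0763550864845451
```

View pics/b5.png

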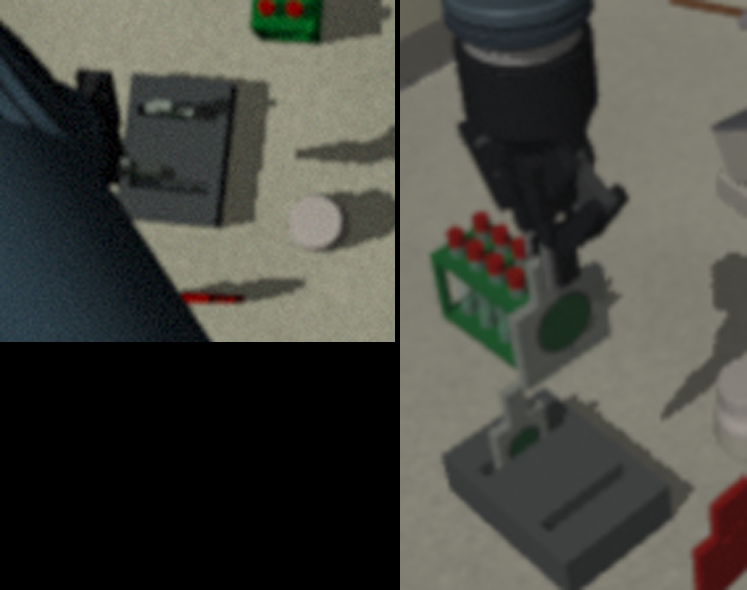

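```bash
python3 - <<'E'
from h import *
import cv2
b=cv2.imread('pics/b5_side.png')[205:275,195:250];cv2.imwrite('pics/z5.png',cv2.resize(b,None,fx=8,fy=8,interpolation=2))
t=np.array([.4689,.2165,.2112]);az=1.489-np.pi/2
n=np.array([np.cos(az),np.sin(az),0]);y=np.array([-n[1],n[0],0])
for sx in(1,-1):
  for p in([35,0],[-35,0],[35,60],[-35,60],[17,90],[-17,60]):
    w=t+n*sx*.004+y*p[0]/1000+np.array([0,0,(p[1]-42)/1000]);q=proj('side',w)[0];print(sx,p,((q-[195,205]+.5)*8-.5).round(0))
E
```

```text
1 [35, 0] [121. 456.]
1 [-35, 0] [312. 326.]
1 [35, 60] [ 93. 296.]
1 [-35, 60] [295. 168.]
1 [17, 90] [134. 176.]
1 [-17, 60] [244. 199.]
-1 [35, 0] [139. 470.]
-1 [-35, 0] [331. 340.]
-1 [35, 60] [113. 310.]
-1 [-35, 60] [314. 181.]
-1 [17, 90] [153. 190.]
-1 [-17, 60] [264. 213.]
```

View pics/z5.png

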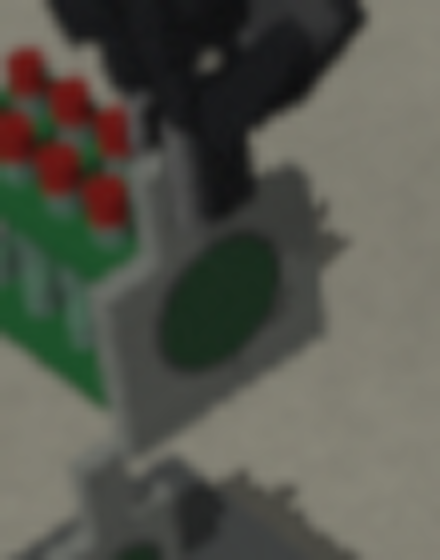

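```bash
cat >> h.py <<'E'
def goal(h,dx=0,dy=0,U=U,off=(0,0,42)):
    """TCP goal for holder origin at slot (dx,dy,h) mm; prints shift cm & rotvec from current state"""
    from cell import get_state
    s=get_state();o,M=slotT(U);Rt=np.c_[M[:,1]*0,-M[:,0],-M[:,2]];Rt[:,0]=np.cross(Rt[:,1],Rt[:,2])
    R0=R.from_euler('xyz',s['orientation'])
    rv=(R.from_matrix(Rt)*R0.inv()).as_rotvec()
    p=S([dx+off[0],dy+off[1],h+off[2]],U)
    print('goal',p.round(4),'shift cm',((p-s['tool_pos'])*100).round(2),'rv',rv.round(3));return p
def hold(off=(0,0,42)):
    from cell import get_state
    s=get_state();o,M=slotT();R0=R.from_euler('xyz',s['orientation']).as_matrix()
    # holder origin = tcp + 42mm tool z ; report slot coords and axis tilt
    w=s['tool_pos']+R0@np.array([off[1]/1000,off[0]/1000,off[2]/1000]);L=M.T@(w-o)*1000
    print('holder in slot mm',L.round(1),'axis',(M.T@-R0[:,2]).round(3),'yax',(M.T@R0[:,0]).round(3),'F',s['ft_force'].round(1),'op',s['opening'].round(3));return w,R0
E
python3 -c "
from h import *
goal(110);hold()"
```

```text
goal [ 0.6143 -0.1931  0.2166] shift cm [ 14.54 -40.96   0.54] rv [ 0.066  0.512 -0.103]Traceback (most recent call last):
  File "<string>", line 3, in <module>
    goal(110);hold()
              ~~~~^^
  File "h.py", line 40, in hold
    print('holder in slot mm',L.round(1),'axis',(M.T@-R0[:,2]).round(3),'yax',(M.T@R0[:,0]).round(3),'F',s['ft_force'].round(1),'op',s['opening'].round(3));return w,R0
                                                                                                                                     ^^^^^^^^^^^^^^^^^^
AttributeError: 'float' object has no attribute 'round'
```

arm_command --rows '[0,1.4,-3.9,1,0,0,0,0,2.8,-7.8,2,0,0,0,0,4.2,-11.7,2,0,0,0,0,5.6,-15.6,2,0,0.05,-0.02,0,7,-19.5,2,0.02,0.12,-0.03]'

```text
time: 9.9
tool_pos: [0.5366, 0.0222, 0.2299]
orientation: [-3.008, -0.012, 1.46]
ft_force: [0.8, 0.7, -1.1]
opening: 0.081
```

```bash
sed -i "s/s\['opening'\].round(3)/round(s['opening'],3)/" h.py; python3 -c "
from h import *
goal(110);hold()"
```

```text
goal [ 0.6143 -0.1931  0.2166] shift cm [  7.77 -21.53  -1.33] rv [ 0.046  0.388 -0.075]
holder in slot mm [  91.7 -197.    66.3] axis [0.38  0.002 0.925] yax [ 0.074 -0.997 -0.029] F [ 0.8  0.7 -1.1] op 0.081
```

arm_command --rows '[0,1.5,-3.9,1,0.01,0.08,-0.02,0,3,-7.8,2,0.02,0.16,-0.03,0,4.4,-11.7,2,0.03,0.24,-0.05,0,5.8,-15.6,1.5,0.04,0.32,-0.06,0,7.2,-19,1,0.046,0.388,-0.075]'

```text
time: 10.32
tool_pos: [0.6081, -0.1707, 0.2374]
orientation: [-2.612, 0.002, 1.38]
ft_force: [1.0, -0.6, -0.5]
opening: 0.083
```

```bash
python3 -c "
from h import *
goal(110);hold()"
```

```text
goal [ 0.6143 -0.1931  0.2166] shift cm [ 0.62 -2.24 -2.08] rv [ 0.001 -0.007  0.002]
holder in slot mm [ 19.5 -20.8 122.9] axis [-0.006 -0.001  1.   ] yax [-0.003 -1.    -0.001] F [ 1.  -0.6 -0.5] op 0.083
```

arm_command --rows '[0,0.6,-2.2,-1,0,-0.007,0,0,0.3,-2.2,-2.8,0,-0.007,0,0,-1.1,-1.9,-5.1,0,-0.007,0,0,-1.1,-1.9,-5.1,0,-0.007,0,0,-1.1,-1.9,-5.1,0,-0.007,0]'

```text
time: 10.73
tool_pos: [0.5953, -0.1892, 0.1839]
orientation: [-2.612, 0.001, 1.381]
ft_force: [0.4, 0.3, 0.7]
opening: 0.077
```

```bash
python3 - <<'E'
from look import *
from h import *
look('c1',{'top':(275,140,395,270),'side':(255,90,355,240)})
goal(75);w,R0=hold()
for n in('top','side'):
    f=cv2.imread(f'pics/c1_{n}.png')
    x0,y0,x1,y1={'top':(280,150,380,225),'side':(265,130,355,220)}[n]
    sc=8;g=cv2.resize(f[y0:y1,x0:x1],None,fx=sc,fy=sc,interpolation=2)
    cv2.imwrite(f'pics/c1z_{n}.png',g)
    y=-R0[:,0];z=-R0[:,2];x=-R0[:,1]
    for sx in(-4,4):
        L=[(35,0),(35,60),(17,60),(17,90),(-17,90),(-17,60),(-35,60),(-35,0)]
        P=[w+x*sx/1000+y*a/1000+z*b/1000 for a,b in L]
        q=((proj(n,P)-[x0,y0]+.5)*sc-.5).astype(int);cv2.polylines(g,[q],True,(0,255,0) if sx<0 else (255,255,0),1)
    sl=[S([a,b,45]) for a,b in((5.5,38),(5.5,-38),(-5.5,-38),(-5.5,38))]
    q=((proj(n,sl)-[x0,y0]+.5)*sc-.5).astype(int);cv2.polylines(g,[q],True,(0,0,255),1)
    cv2.imwrite(f'pics/c1m_{n}.png',g)
E
```

```text
top scale 3.2916666666666665
side scale 3.933333333333333
goal [ 0.5971 -0.1898  0.1863] shift cm [-0.08 -0.03 -0.07] rv [0.001 0.001 0.002]
holder in slot mm [-0.3 -0.5 76. ] axis [ 0.001 -0.     1.   ] yax [-0.002 -1.    -0.   ] F [ 0.2  0.1 -0.6] op 0.082
```

View pics/c1m_top.png

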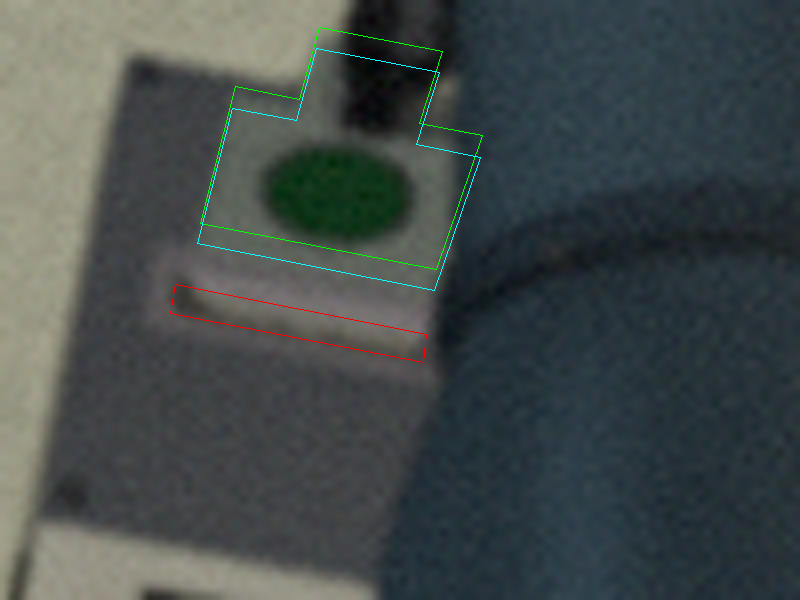

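View pics/c1m_side.png

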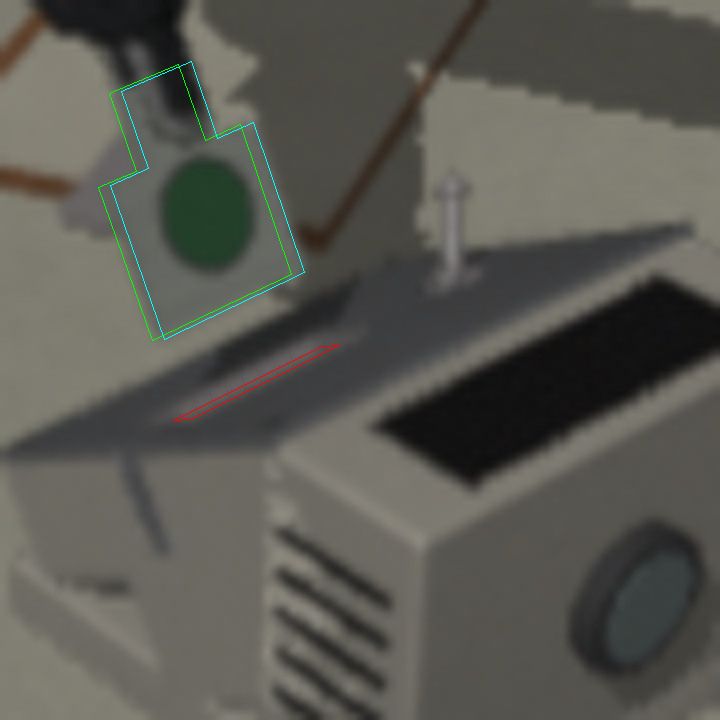

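View pics/c1z_side.png

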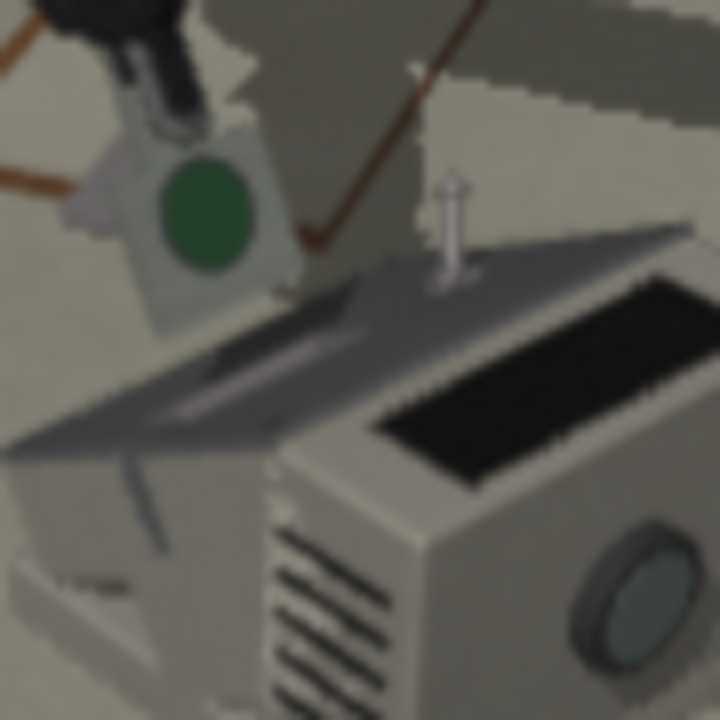

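```bash
python3 -c "
from h import *
goal(50,-1,1);goal(36,-1,1);goal(36-14,-1,1)"
```

```text
goal [ 0.5855 -0.1886  0.1642] shift cm [-1.24  0.09 -2.29] rv [0.001 0.001 0.002]
goal [ 0.5786 -0.1873  0.152 ] shift cm [-1.93  0.22 -3.5 ] rv [0.001 0.001 0.002]
goal [ 0.5718 -0.186   0.1399] shift cm [-2.62  0.35 -4.71] rv [0.001 0.001 0.002]
```

arm_command --rows '[0,-0.6,0.05,-1.1,0,0,0,0,-1.24,0.1,-2.3,0,0,0,0,-1.24,0.1,-2.3,0,0,0]'

```text
time: 11.08
tool_pos: [0.5852, -0.1884, 0.1637]
orientation: [-2.619, 0.002, 1.381]
ft_force: [-0.5, -0.1, -1.5]
opening: 0.082
```

```bash
python3 - <<'E'
from look import *
from h import *
look('c2',{'top':(285,155,355,225),'side':(265,130,335,200)})
goal(36,-1,1);w,R0=hold()
E
```

```text
top scale 5.642857142857143
side scale 5.642857142857143
goal [ 0.5786 -0.1873  0.152 ] shift cm [-0.77  0.12 -1.31] rv [0.002 0.003 0.001]
holder in slot mm [-1.3  0.8 51.3] axis [ 0.003 -0.     1.   ] yax [-0.002 -1.    -0.   ] F [ 0.6  0.7 -1.2] op 0.078
```

View pics/c2.png

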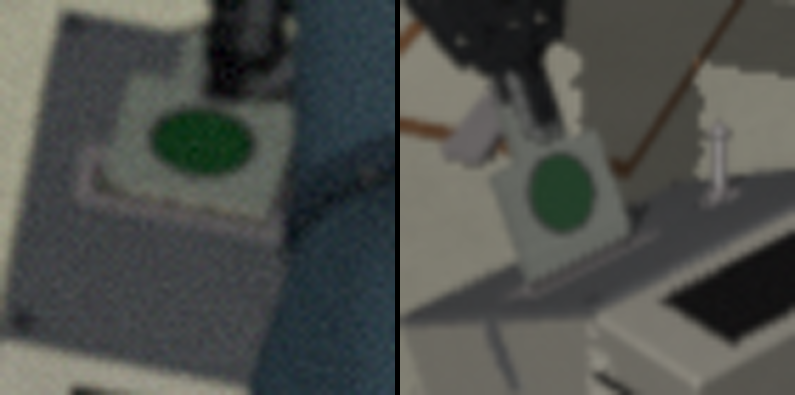

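arm_command --rows '[0,-0.25,0,-0.44,0,0,0,0,-0.5,0.05,-0.88,0,0,0,0,-0.75,0.09,-1.31,0,0,0]'

```text
time: 11.43
tool_pos: [0.5793, -0.1875, 0.1523]
orientation: [-2.622, 0.001, 1.381]
ft_force: [0.4, -0.5, -0.7]
opening: 0.082
```

```bash
python3 - <<'E'
from h import *
goal(20,-1,1);w,R0=hold()
E
```

```text
goal [ 0.5708 -0.1858  0.1382] shift cm [-0.86  0.17 -1.41] rv [0.002 0.004 0.001]
holder in slot mm [-1.7  1.1 36.6] axis [ 0.004 -0.001  1.   ] yax [-0.002 -1.    -0.001] F [ 0.4 -0.5 -0.7] op 0.082
```

arm_command --rows '[0,-0.25,0.04,-0.4,0,0.001,0,0,-0.5,0.08,-0.8,0,0.002,0,0,-0.8,0.14,-1.35,0,0.003,0]'

```text
time: 11.68
tool_pos: [0.5712, -0.1862, 0.1386]
orientation: [-2.62, 0.002, 1.381]
ft_force: [0.2, -0.4, -1.1]
opening: 0.078
```

```bash
python3 - <<'E'
from h import *
from look import *
look('c3',{'top':(285,155,355,225),'side':(265,130,335,200)})
goal(6,-1,1);w,R0=hold()
E
```

```text
top scale 5.642857142857143
side scale 5.642857142857143
goal [ 0.5639 -0.1845  0.1261] shift cm [-0.63  0.16 -1.17] rv [ 0.002 -0.001  0.001]
holder in slot mm [-0.8  1.4 19.4] axis [-0.001 -0.001  1.   ] yax [-0.002 -1.    -0.001] F [ 0.1  0.4 -1.7] op 0.077
```

View pics/c3.png

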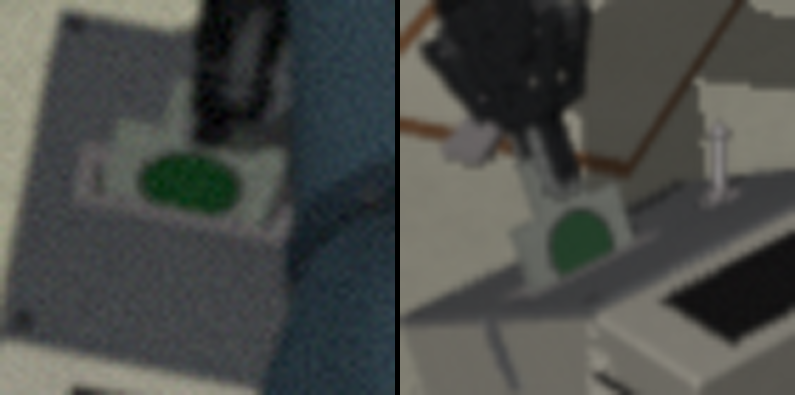

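arm_command --rows '[0,-0.22,0.04,-0.4,0,0,0,0,-0.45,0.08,-0.8,0,0,0,0,-0.66,0.12,-1.17,0,0,0]'

```text
time: 12.03
tool_pos: [0.5634, -0.1848, 0.1256]
orientation: [-2.617, 0.002, 1.381]
ft_force: [-0.8, -1.2, -2.0]
opening: 0.081
```

```bash
python3 - <<'E'
from h import *
goal(0,-1,1);w,R0=hold()
E
```

```text
goal [ 0.5609 -0.1839  0.1209] shift cm [-0.24  0.09 -0.48] rv [ 0.002 -0.001  0.001]
holder in slot mm [-0.8  1.5  5.4] axis [-0.001 -0.001  1.   ] yax [-0.002 -1.    -0.001] F [-0.8 -1.2 -2. ] op 0.081
```

Next, small steps until the holder touches the floor.

arm_command --rows '[0,-0.12,0.02,-0.2,0,0,0,0,-0.2,0.04,-0.36,0,0,0]'

```text
time: 12.2
tool_pos: [0.5609, -0.1845, 0.1216]
orientation: [-2.617, 0.002, 1.381]
ft_force: [3.7, -3.4, 7.3]
opening: 0.081
```

arm_command --rows '[0,-0.1,0.02,-0.17,0,0,0,0,-0.2,0.03,-0.34,0,0,0]'

```text
time: 12.37
tool_pos: [0.5611, -0.185, 0.1212]
orientation: [-2.621, 0.003, 1.38]
ft_force: [6.6, -2.8, 21.8]
opening: 0.082
```

```bash
python3 - <<'E'
from h import *
goal(0,-1,1);w,R0=hold()
E
```

```text
goal [ 0.5609 -0.1839  0.1209] shift cm [-0.02  0.11 -0.03] rv [0.003 0.003 0.002]
holder in slot mm [-1.3  2.1  0.5] axis [ 0.003 -0.001  1.   ] yax [-0.003 -1.    -0.001] F [ 6.6 -2.8 21.8] op 0.082
```

arm_command --rows '[0,0,0,0.02,0,0,0,3.5,0,0,0.02,0,0,0,3.5,0,0,0.02,0,0,0,3.5,0,0,0.02,0,0,0]'

```text
time: 12.7
tool_pos: [0.5608, -0.1849, 0.1211]
orientation: [-2.621, 0.003, 1.381]
ft_force: [-0.6, -0.8, 0.2]
opening: 0.411
```

```bash
python3 - <<'E'
from h import *
from look import *
look('c4',{'top':(285,155,355,225),'side':(265,130,335,200)})
w,R0=hold()
E
```

```text
top scale 5.642857142857143
side scale 5.642857142857143
holder in slot mm [-1.   2.   0.1] axis [ 0.002 -0.001  1.   ] yax [-0.003 -1.    -0.001] F [ 0.1 -0.  -0.2] op 0.412
```

View pics/c4.png

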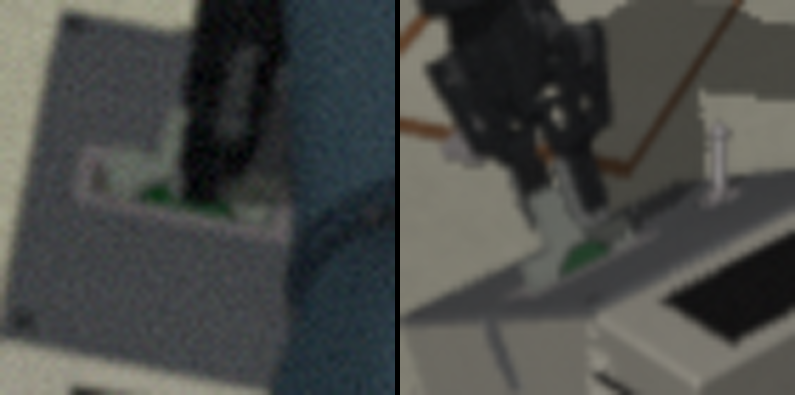

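arm_command --rows '[3.5,0,0,0.02,0,0,0,3.5,0.5,-0.1,0.85,0,0,0,3.5,1.2,-0.25,2.1,0,0,0,3.5,2.6,-0.5,4.6,0,0,0,3.5,4.2,-0.8,7.4,0,0,0]'

```text
time: 13.22
tool_pos: [0.6022, -0.1929, 0.1956]
orientation: [-2.618, 0.003, 1.381]
ft_force: [1.0, -0.7, -0.0]
opening: 0.405
```

arm_command --rows '[3.5,1,-0.2,2,0,-0.1,0,0,1,-0.2,4,0,-0.2,0,0,1,-0.2,4,0,-0.3,0,0,1,-0.2,4,0,-0.4,0,0,1,-0.2,4,-0.06,-0.51,0]'

```text
time: 13.63
tool_pos: [0.6129, -0.1989, 0.2369]
orientation: [-3.137, -0.032, 1.384]
ft_force: [0.2, -0.6, -0.4]
opening: -0.004
```

```bash
python3 - <<'E'
from h import *
from look import *
look('c5',{'top':(285,155,355,225),'side':(255,110,335,210)})
s=get_state();print(s['tool_pos'],s['orientation'])
E
```

```text
top scale 5.642857142857143
side scale 4.9375
[ 0.60673372 -0.19287621  0.23501974] [-3.12705562 -0.03190542  1.39051896]
```

View pics/c5.png

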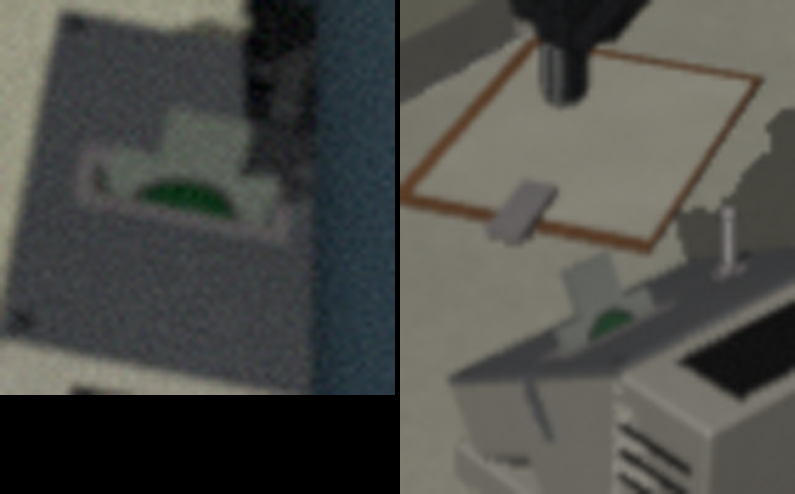

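arm_command --rows '[0,-1.4,-3.7,0,0,0,0,0,-2.8,-7.4,0,0,0,0,0,-4.2,-11.1,0,0,0,0,0,-5.8,-15,0,0,0,0,0,-5.8,-15,-2,0,0,0]'

```text
time: 14.15
tool_pos: [0.546, -0.3559, 0.2189]
orientation: [-3.131, -0.022, 1.378]
ft_force: [-0.2, -1.5, 0.7]
opening: 0.002
```

arm_command --rows '[0,0,0,-2.5,0,0,0,0,0,0,-5,0,0,0,0,0,0,-7,0,0,0,0,0,0,-7,0,0,0]'

```text
time: 14.48
tool_pos: [0.5439, -0.3548, 0.1449]
orientation: [-3.124, -0.025, 1.378]
ft_force: [0.0, 0.8, 0.2]
opening: 0.001
```

```bash
python3 - <<'E'
from h import *
from look import *
look('d1',{'top':(285,155,385,225),'side':(280,100,360,200)})
s=get_state();print(s['tool_pos'],s['orientation'],s['ft_force'])
E
```

```text
top scale 3.95
side scale 4.9375
[ 0.54655086 -0.35570174  0.1491878 ] [-3.13043101 -0.02308879  1.37838573] [-0.1999641  -0.33091138  0.56337327]
```

View pics/d1.png

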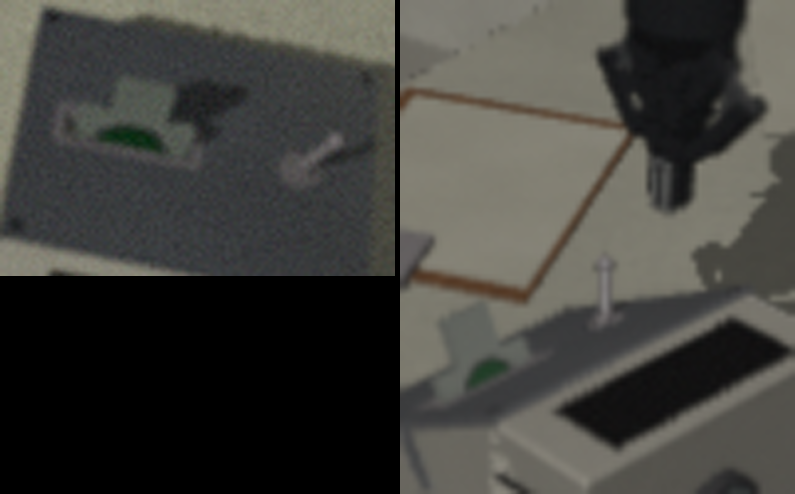

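arm_command --rows '[0,0,0,-1.5,0,0,0,0,0,0,-2.9,0,0,0,0,0.3,1.5,-2.9,0,0,0,0,0.5,2.8,-2.9,0,0,0,0,0.7,3.7,-2.9,0,0,0]'

```text
time: 15.0
tool_pos: [0.5546, -0.3156, 0.1207]
orientation: [-3.131, -0.024, 1.381]
ft_force: [-0.6, -3.6, 3.4]
opening: -0.001
```

arm_command --rows '[0,0.15,0.8,0,0,0,0,0,0.3,1.6,0,0,0,0,0,0.4,2.3,0,0,0,0,0,0.45,2.6,0,0,0,0]'

```text
time: 15.33
tool_pos: [0.5593, -0.2913, 0.1214]
orientation: [-3.133, -0.02, 1.381]
ft_force: [-0.8, -8.5, 1.1]
opening: 0.006
```

```bash
python3 - <<'E'
from h import *
from look import *
look('d2',{'top':(285,155,385,225),'side':(280,100,360,200)})
s=get_state();print(s['tool_pos'],s['orientation'],s['ft_force'])
E
```

```text
top scale 3.95
side scale 4.9375
[ 0.55925779 -0.29150312  0.12134948] [-3.13257517 -0.02090504  1.3799788 ] [ 0.23705871 -4.77583347  1.63556743]
```

View pics/d2.png

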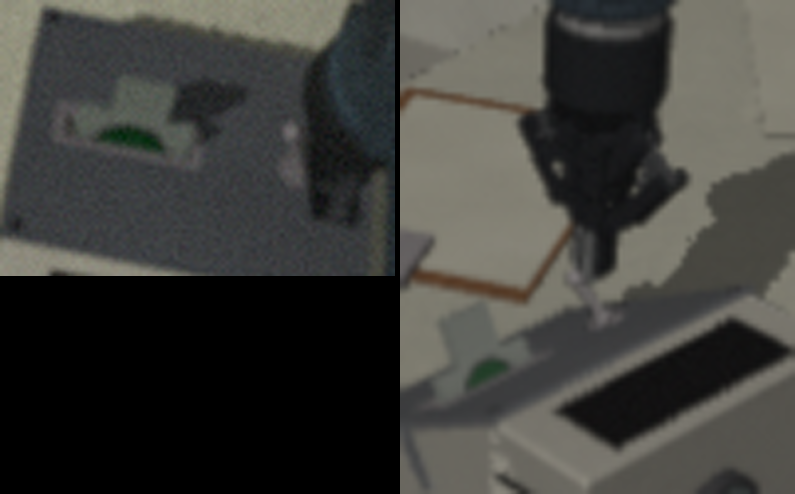

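arm_command --rows '[0,-0.3,-1.8,0,0,0,0,0,-0.7,-4,1,0,0,0,0,-1,-6,4,0,0,0,0,-1.2,-8,7,0,0,0,0,-1.2,-10,10,0,0,0]'

```text
time: 15.85
tool_pos: [0.5463, -0.3917, 0.2223]
orientation: [-3.131, -0.022, 1.38]
ft_force: [1.0, -1.6, -1.4]
opening: -0.0
```

```bash
python3 - <<'E'
from h import *
from look import *
look('e1',{'top':(100,110,440,300),'side':(260,110,350,200)})
s=get_state();print(s['tool_pos'],s['orientation'],s['ft_force'])
sc=7
for n,(x0,y0,x1,y1) in{'top':(280,150,380,225),'side':(260,120,345,205)}.items():
    g=cv2.resize(cv2.imread(f'pics/e1_{n}.png')[y0:y1,x0:x1],None,fx=sc,fy=sc,interpolation=2)
    for sx in(-4,4):
        P=[S([sx,a,b]) for a,b in[(35,0),(35,60),(17,60),(17,90),(-17,90),(-17,60),(-35,60),(-35,0)]]
        q=((proj(n,P)-[x0,y0]+.5)*sc-.5).astype(int);cv2.polylines(g,[q],True,(0,255,0) if sx<0 else (255,255,0),1)
    cv2.imwrite(f'pics/e1m_{n}.png',g)
for t in('jar','dish','tube_rack','narrow_holder'): print(t,[(m['confidence'],m['extent']) for m in masks_of('top',t)][:2])
E
```

```text
top scale 1.161764705882353
side scale 4.388888888888889
[ 0.54873735 -0.39710062  0.22703635] [-3.14112149 -0.01532681  1.37468879] [-0.04827778  0.72347717  0.19188965]
jar [(0.85, [199.6, 236.3, 221.8, 258.3]), (0.57, [286.4, 154.1, 380.4, 234.7])]
dish [(0.72, [390.9, 209.9, 423.5, 248.7])]
tube_rack [(0.95, [183.2, 128.2, 211.1, 178.2])]
narrow_holder []
```

View pics/e1.png

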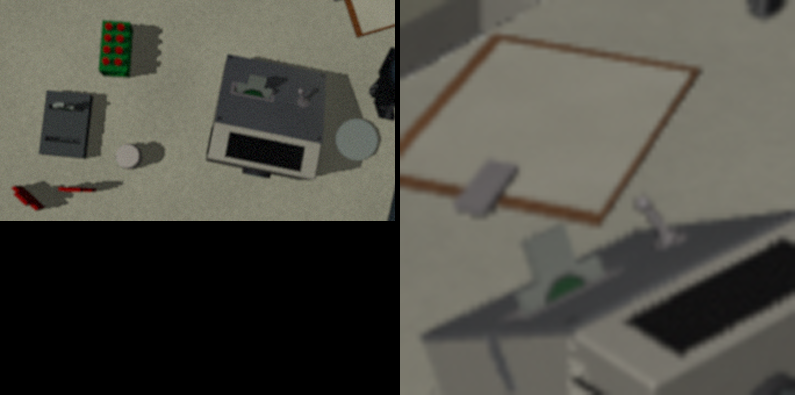

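View pics/e1m_top.png

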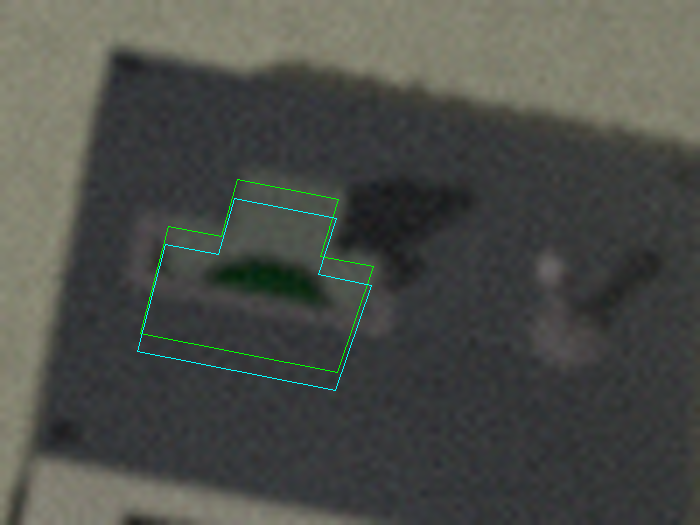

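View pics/e1m_side.png

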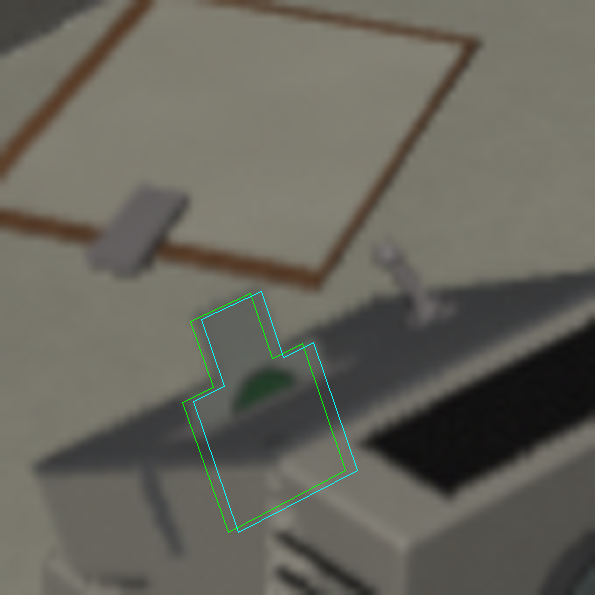

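arm_command --rows '[0,0,0,0,0,0,0,0,0,0,0,0,0,0,0,0,0,0,0,0,0]'

```text
time: 16.4
tool_pos: [0.5467, -0.3885, 0.219]
orientation: [-3.129, -0.024, 1.383]
ft_force: [-0.7, -0.2, 0.3]
opening: -0.001
```

```bash
python3 -c "
from cell import *
print(job_done())"
```

```text
the job is handed in; nothing more can be done
None
```

I switched the toggle off, moved the wide holder from the stand into the slot in the sloping panel, let go, flipped the toggle back on, and handed in at about 16.4 s. `job_done` gave no verdict.

**Last checks that passed:**
- **Seating:** the holder met the slot floor with about 22 N, at an estimated height of 0.5 mm. In the final pictures it matches the fully home outline in both cameras, apart from the steady 1–1.5 px offset in the top camera.
- **Toggle:** it leans towards the slot (on), and the gripper is clear of everything.
- **Bystanders:** the jar, dish and tube rack show within about 2 px of where they were (the jar's top edge by 5 px).

**What failed or disagreed:**
- **First push:** my first push at the toggle passed over the ball. The finger ends sit about 20 mm short of the reported tool point, so I went lower and it flipped.
- **Slot position:** the network's top-view slot position was about 5 px off what I measured by hand, so I used my own fit.
- **Narrow holder:** the final network check did not find it, so I confirmed only by eye in the last top picture that it is still in the stand.

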